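Open the spice tin in the one-handed opening stand and set out the jars

ROBOT

A 6-joint arm with a two-finger parallel gripper is mounted at the origin on a cart in front of the work surface, level with it; the furniture and walls round the work are solid. World frame = base frame: x ahead of the robot, y to its left, z up, the work surface at z = 0. Lengths are in m, angles in rad, forces in N, time in s.
With the tool pointing down it reaches from about 0.325 to 0.75 m from the base axis. Payload 7.6 kg.
Tool frame: the origin (TCP) lies between the finger pads; the fingertips stand 25 mm ahead of it and the grasp point (between the pads) lies 6 mm ahead of it; z points along the fingers, y is the line along which they close (so a half turn about z gives the same grasp; the last joint's range is limited). The gripper opens to 85 mm and grips with 20 to 120 N. Pads are 22 mm wide; open, the fingers measure 114 mm over their backs; the gripper's body (76 mm by 85 mm) begins 54 mm behind the grasp point. The pads swing forward as they close: fully open they stand 13 mm farther back than shut.
Start: joints at [-1.356, 0.052, 1.401, -0, 1.689, -0.07], TCP at [0.148, -0.504, 0.256] pointing down, gripper open.
Joint ranges: [-2.9, 2.9], [-0.91, 2.17], [0.12, 2.37], [-1.06, 4.2], [0.26, 2.73], [-2.93, 2.93]. Speed limits (rad/s): [2.57, 2.57, 3.01, 3.14, 3.14, 3.14].

INTERFACE

Orientations are given as a unit quaternion [w, x, y, z].
In Python, from rig import arm, eyes, job gives the robot as it stands. The module is installed in compiled form; this text tells all that it offers.
- The arm moves only by the tool step_arm, never from a script. Its argument "increments" is a list of rows, each an object of numbers: "tx", "ty", "tz": the shift along the tool's x, y, z scaled (see below); "roll": the turn about the tool's z scaled (see below); "jaw": the opening, from 0 (shut) to 1 (fully open). In form: [{"tx": .., "ty": .., "tz": .., "roll": .., "jaw": ..}, ...]. A call has 1 to 5 rows; each row shifts and turns the commanded pose from where the row before left it, along the tool's axes as they then stand; what a row does not reach is not made up. The controller multiplies each number of a shift by 4 cm and each number of a turn by 6 degrees. A row lasts 1/12 s, in which the tool goes at most 41.7 mm and 7.16 degrees, less where a joint would pass 70% of its speed; a pose out of reach is approached as far as the arm can. A call with a number of a shift or a turn outside -1 to 1 is refused whole. A call with a gripper value outside its range is refused whole. The fingers move at their own pace and stop on an object; "force" is the grip in N (left out, the last holds). Time passes only in rows, so rows that do not move let the fingers close. It gives the time, the measured TCP pose, the force, the opening and the grip force at its end, in the units of the state.
- arm.sense(): the state, without advancing time (a new reading comes with each control period).
- eyes.camera(name): name is "side" or "top"; returns the picture (420x560x3 uint8, red, green, blue); there is no depth.
- eyes.camera_info(name): a dict with "vertical_fov" (degrees; the focal length in pixels is half the picture's height over the tangent of half this angle, whatever the lens; pixels are square), "cx", "cy" (the principal point, pixels), "k1" (the pictures are not rectified: a ray, as slopes to the right and down, at radius r is drawn at 1 + k1 r^2 times it, then the intrinsics apply), "extrinsics" (4x4, takes a point from camera to world coordinates). Camera axes: x right, y up, looking along -z (the intrinsics and any distortion apply to the point x, -y, -z); pixel columns grow to the right and rows downward; lengths in m; the calibration is good to about 2 mm. A picture is of the moment at which its call begins. camera_info takes no time and is no camera call.
- job.close_job(): hands the job in; it is judged then, once.
The state is a dict: "time_s": time; "q": joint angles; "joint_velocities": joint speeds; "joint_efforts": joint torques, N m; "eef_pos": TCP position; "tcp_rot": TCP orientation; "ft_force": force on the tool from outside, world axes, zero at the start; "torque": the same for the moment, N m; "gripper_width": finger opening in m; "gripper_force": force on a finger pad.
Only numpy, scipy, OpenCV 4.12 (cv2) and the standard library are available. Lean on these libraries where they do the work, as an engineer would, in place of code of your own. Each camera call takes 0.05 s, during which the arm holds its last target. There are 200 camera calls.

TASK

Unhook the metal retaining bar from its hanger (slide it along its keyholes to their wide ends and take it off) and lay it on edge across both forks of the opening stand, over the front of the tin's foot, so that the tin's base is held down. Then draw the tight blue lid straight up off the tin without the base lifting or tipping, stand the lid upright on the grey mat, and stand every spice jar found in the tin upright in a bay of its own in the wooden spice rack. Leave the bar in the forks, the empty base in the stand, and everything else where it is.

Things in the scene. Friction and masses are not known exactly. Their poses are not given: they have to be found in the camera images.
- opening_stand: White stand fixed to the worktop, 200 mm (y) by 155 mm (x), 6 mm plate; the tin is parked in it. Origin on the worktop below the tin's centre; z up, x to the rear lip, which hooks over the rear edge of the tin's foot with a 2 mm gap; -x is the open side with the two forks.
- fork_mid (a point): Point half-way between the stand's two dark forks, at the height of their slot floors (13 mm over the worktop); axes as the stand's. The forks stand 89 mm to either side along y (each 14 mm long): slots 13 mm wide in x, walls 32 mm high, above them a flared mouth 13 mm high, 20 mm wide at the top. The bar goes in on edge along y, handle over this point, either way round.
- tin_base: Bare metal base of the tin, loose. Origin: underside, tin's centre, 6 mm over the worktop; axes as the stand's. Foot 5 mm thick, x -80 to +52 mm, y +-77. Walls 56 (x) by 160 mm (y), rim 62 mm up. Three 50 mm square compartments, centres y = -52, 0, 52 mm, floor 5 mm up. Base with jars weighs 0.3 to 0.6 kg: without the bar over its front foot it tips up with the lid.
- lid_handle (a point): Middle of the wooden grip on the deep blue lid (65 x 169 mm (y), 116 high, 0.2 kg), 140 mm above the lid's lower rim, 24 above its roof; z up. Grip along y: 60 mm long, 12 thick (x), from 10 mm below to 16 mm above this point. Springs hold the lid with about 5 to 14 N for the first 50 mm; it leaves the base's rim after 57 mm of lift, clears the jars after 106.
- bar_handle (a point): Middle of the wooden handle of the metal bar (0.5 kg); z up, y along the bar. Handle 14 thick (x), 50 wide (y), 22 mm below to 26 above this point. Bar 230 long, 10 thick, 52 high; its lower edge is 110 mm below this point. Two keyholes 33 mm above that edge: wide ends (22 mm) at y = -77 and +53, slots 9 mm high running 29 mm from there to +y.
- bar_hanger: Wooden hanger fixed to the worktop, 240 mm (y) by 52 mm; origin on the worktop; z up. Posts at y = +-65 mm, 71 high, each with a stud to -x at 53 mm height: 6 mm shank, 14 mm head, outer face at x = -11. The bar hangs on them at y = -12 mm, axes parallel, studs at the narrow ends. Raised 1 to 2 mm and shifted 24 mm to +y, its wide ends face the heads; clear after 22 mm to -x.
- jar_rack: Dark wooden spice rack, loose on the worktop (0.9 kg): base board 84 mm (x) by 196 mm (y), 8 mm thick; on it three square bays in a row, each 52 by 52 mm inside, centres at y = -57, 0, +57 mm, walls up to 53 mm above the worktop. Origin at the centre of its underside; z up. The jars go here, one to a bay, any bay, standing on the base board.
- lid_mat: Grey rubber mat, 85 mm (x) by 220 mm (y), 3 mm thick, fixed flat on the worktop; origin at the centre of its underside. The lid goes here.
- jar_1_mid (a point): Spice jar with a red cap, 45 mm across, 106 mm high, about 0.11 kg (0.09 to 0.14); this point is its centre, half-way up; z up. The cap, 44.6 mm across, is the top 21 mm. It may be absent (None). If present it stands in one of the tin's compartments at the start, hidden by the lid; it stands 49 mm out of the base.
- jar_2_mid (a point): Spice jar with a red cap, 45 mm across, 106 mm high, about 0.11 kg (0.09 to 0.14); this point is its centre, half-way up; z up. The cap, 44.6 mm across, is the top 21 mm. It may be absent (None). If present it stands in one of the tin's compartments at the start, hidden by the lid; it stands 49 mm out of the base.
- jar_3_mid (a point): Spice jar with a red cap, 45 mm across, 106 mm high, about 0.11 kg (0.09 to 0.14); this point is its centre, half-way up; z up. The cap, 44.6 mm across, is the top 21 mm. It may be absent (None). If present it stands in one of the tin's compartments at the start, hidden by the lid; it stands 49 mm out of the base.
- salt_shaker: Bystander, not to be moved: salt shaker with a grey cap, 44 mm across, 90 high; origin at the centre of its underside.
- egg_timer: Bystander, not to be moved: round red and white kitchen timer, 62 mm across, 42 high; origin at the centre of its underside.
- tuna_tin: Bystander, not to be moved: round flat food tin, 86 mm across, 40 high; origin at the centre of its underside.
- teaspoon: Bystander, not to be moved: steel teaspoon, 130 mm long along its x; origin at the centre of its underside.
- mug_a: Bystander, not to be moved: white mug with a flower pattern, 82 mm across, 91 high; origin at the centre of its underside.

How it is judged:
By the outcome, as a careful person would: the job done as asked, in the order asked, and still so for the second after the job is handed in, with the robot touching nothing.
Of spice_jar_1, spice_jar_2, spice_jar_3 only 2 to 3 are there at a start; the rules pass over those that are not, and their reading is None.
At some moment in a run one of jar_rack may be knocked a few centimetres aside while the robot is not near it.
Once in a run the grip may slacken for a moment while it holds something.
It also fails if it takes over 208 s, if anything falls off the work surface, if the arm or the gripper's body presses on something with over 40 N, if the wrist force passes 120 N, or if a joint passes its speed limit or range.

## Working session

There is one attempt and no reset: what is moved stays moved. The work goes in short steps, Python scripts to look and compute and a tool call to move; the robot and the scene stay as the last step left them, time stands still between calls to the robot, and variables do not carry over. Pictures are saved under pics/ and viewed, at most 14 in all, crops included, and the job is handed in when it is done.

Besides the shell and the picture viewer there is one more tool, called after "Call:" in YAML: its name, and indented under it one key for each argument. step_arm: Moves the arm, as the interface text tells. Shifts and turns lie within -1 to 1; 1 stands for 4 cm of shift or 6 degrees of turn. Its arguments: {"type":"object","properties":{"increments":{"type":"array"},"force":{"type":"number"}},"required":["increments"]}

```bash
mkdir -p pics; cat > h.py <<'E'
import numpy as np, cv2
from rig import arm, eyes, job
def snap(n,f):
    im=eyes.camera(n); cv2.imwrite('pics/'+f,im[:,:,::-1]); return im
def K(n):
    c=eyes.camera_info(n); f=210/np.tan(np.radians(c['vertical_fov'])/2); return c,f
def ray(n,u,v):
    c,f=K(n); d=np.array([(u-c['cx'])/f,(v-c['cy'])/f]); s=d.copy()
    for _ in range(30): s=d/(1+c['k1']*(s@s))
    E=np.array(c['extrinsics']); return E[:3,3],E[:3,:3]@np.array([s[0],-s[1],-1])
def at(n,u,v,z):
    o,d=ray(n,u,v); return o+d*(z-o[2])/d[2]
def proj(n,P):
    c,f=K(n); E=np.array(c['extrinsics']); p=E[:3,:3].T@(np.array(P)-E[:3,3]); s=np.array([p[0],-p[1]])/-p[2]
    s=s*(1+c['k1']*(s@s)); return s*f+[c['cx'],c['cy']]
E
python3 - <<'E'
from h import *
for n in('side','top'):
    im=snap(n,n+'0.png'); print(n,eyes.camera_info(n))
    cv2.imwrite(f'pics/{n}0b.png',cv2.resize(im[:,:,::-1],(800,600),interpolation=cv2.INTER_CUBIC))
print(arm.sense())
E
```

```text
side {'vertical_fov': 47.83205408052009, 'cx': 277.3629311318055, 'cy': 210.78290016108, 'k1': -0.1636210231347074, 'extrinsics': array([[ 0.91976722,  0.20458504, -0.33492271,  0.16425087],
       [-0.39181808,  0.52762302, -0.75371914, -0.92952188],
       [ 0.02251327,  0.82447493,  0.56545048,  0.78458964],
       [ 0.        ,  0.        ,  0.        ,  1.        ]])}
top {'vertical_fov': 45.1425858929452, 'cx': 279.5482412539042, 'cy': 211.4021910863707, 'k1': 0.039203158984659946, 'extrinsics': array([[ 0.01641026,  0.99135143, -0.13020386,  0.39745715],
       [-0.99971714,  0.0140261 , -0.01920704, -0.05911859],
       [-0.01721467,  0.13048222,  0.99130119,  1.32972082],
       [ 0.        ,  0.        ,  0.        ,  1.        ]])}
{'time_s': 0.1, 'q': array([-1.35631651e+00,  5.27605759e-02,  1.40164927e+00,  3.33896014e-05,
        1.68858595e+00, -7.03160310e-02]), 'joint_velocities': array([ 0.00088298, -0.00180669, -0.00246457,  0.00124832,  0.00078827,
        0.00111017]), 'joint_efforts': array([ 1.59164952e-03, -3.82582283e+01, -3.60984635e+01, -8.81471306e-05,
        4.78027403e-03,  2.51207661e-05]), 'eef_pos': array([ 0.14747615, -0.50361308,  0.25555037]), 'tcp_rot': array([-7.00942925e-04,  9.89878016e-01,  1.41919067e-01, -3.39893203e-05]), 'ft_force': array([ 1.02789486, -0.78239241,  0.1172792 ]), 'torque': array([-0.01127557,  0.00788075, -0.0101545 ]), 'gripper_force': 0.0, 'gripper_width': 0.08517408984982554}
```

View pics/side0b.png

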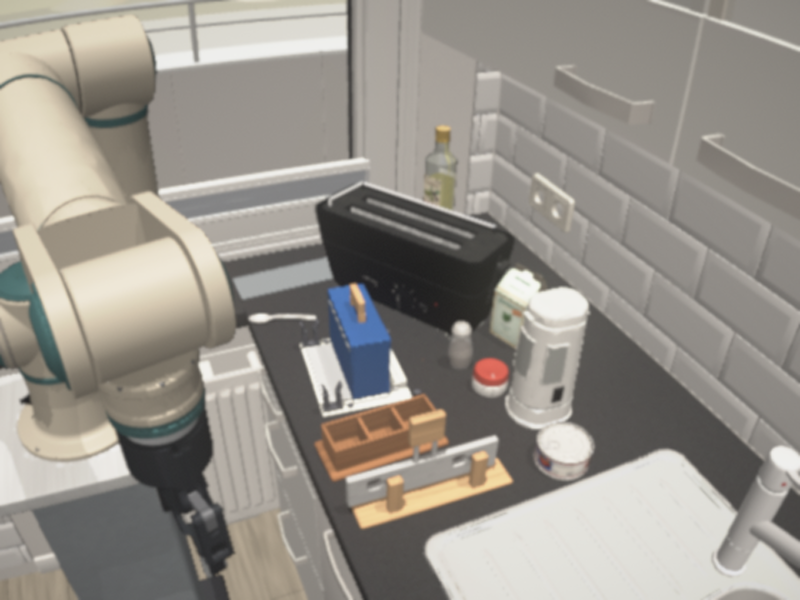

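View pics/top0b.png

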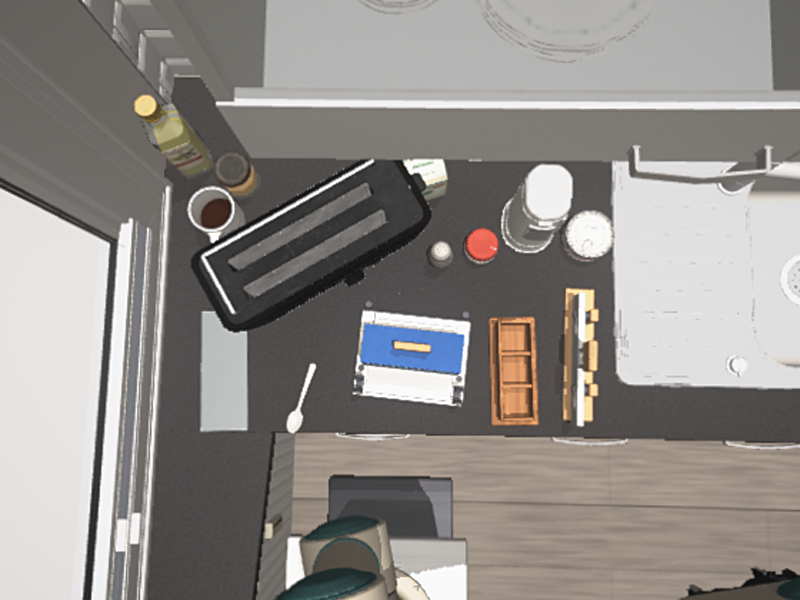

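Side view: the bar hangs behind the hanger posts, with the rack to its left. Top view: lid grip at about (412,347), rack centre (514,371), bar handle about (580,355), mat at left (224,371). I'll enlarge these regions next.

```bash
python3 - <<'E'
from h import *
im=cv2.imread('pics/top0.png')
# top crop u 240..430, v190..310 , 4x
c=im[195:310,235:430]; cv2.imwrite('pics/c1.png',cv2.resize(c,None,fx=4,fy=4,interpolation=cv2.INTER_CUBIC))
im=cv2.imread('pics/side0.png')
c=im[190:370,200:365]; cv2.imwrite('pics/c2.png',cv2.resize(c,None,fx=3.3,fy=3.3,interpolation=cv2.INTER_CUBIC))
E
```

```text
(no output)
```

View pics/c1.png

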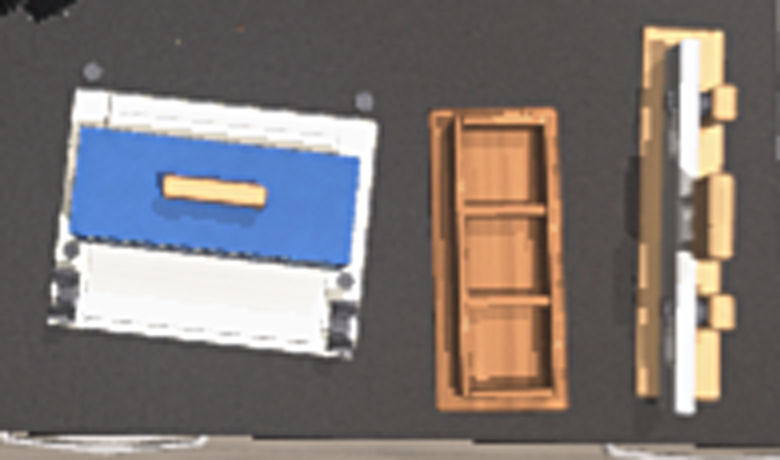

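View pics/c2.png

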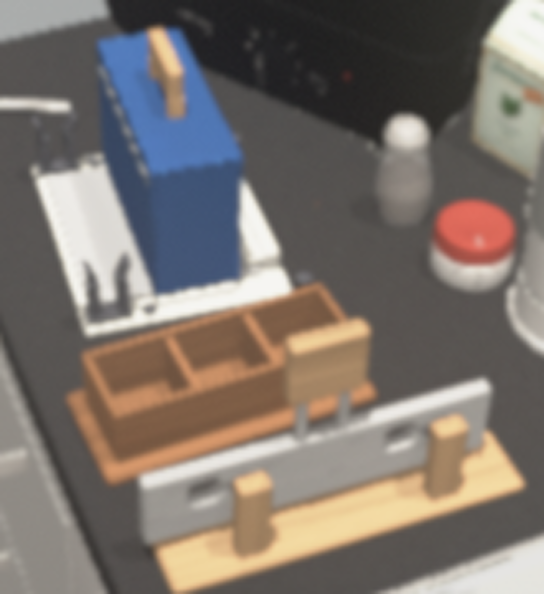

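```bash
cat > fit.py <<'E'
from h import *
from scipy.optimize import least_squares
def fit(name,obs,g):
    # obs: list of (cam,u,v,local xyz)
    def W(p,l): c,s=np.cos(p[2]),np.sin(p[2]); return [p[0]+c*l[0]-s*l[1],p[1]+s*l[0]+c*l[1],l[2]]
    f=lambda p:np.concatenate([proj(n,W(p,l))-[u,v] for n,u,v,l in obs])
    r=least_squares(f,g,loss='soft_l1'); print(name,r.x.round(4),np.degrees(r.x[2]).round(2)); print(r.fun.reshape(-1,2).round(1).tolist()); return r.x
T=lambda X,Y:('top',235+(X+.5)/4-.5,195+(Y+.5)/4-.5)
S=lambda X,Y:('side',200+(X+.5)/3.3-.5,190+(Y+.5)/3.3-.5)
E
cat > f1.py <<'E'
from fit import *
q=lambda F,pts:[F(*a)+(b,) for a,b in pts]
lx,ly=.0325,.0845
fit('lid',q(T,[((80,127),(lx,ly,.127)),((360,157),(lx,-ly,.127)),((347,265),(-lx,-ly,.127)),((72,236),(-lx,ly,.127)),
 ((163,175),(.006,.03,.167)),((267,187),(.006,-.03,.167)),((264,208),(-.006,-.03,.167)),((162,197),(-.006,.03,.167))])
 +q(S,[((98,40),(-lx,ly,.127)),((240,157),(lx,-ly,.127)),((148,178),(-lx,-ly,.127)),((180,32),(lx,ly,.127))]),[.47,0,0])
rx,ry=.042,.098
fit('rack',q(T,[((430,108),(ry,rx,.008)),((558,108),(ry,-rx,.008)),((568,409),(-ry,-rx,.008)),((436,411),(-ry,rx,.008))])
 +q(S,[((68,398),(-ry,rx,.008)),((112,475),(-ry,-rx,.008)),((375,388),(ry,-rx,.008))]),[.42,-.23,0])
# bar: local x along bar(+x world), y = left face
fit('bar',q(T,[((680,40),(.115,.005,.0705)),((699,40),(.115,-.005,.0705)),((675,412),(-.115,.005,.0705)),((695,412),(-.115,-.005,.0705)),
 ((708,175),(.025,.007,.1545)),((733,175),(.025,-.007,.1545)),((730,258),(-.025,-.007,.1545)),((696,258),(-.025,.007,.1545))])
 +q(S,[((141,475),(-.115,-.005,.0705)),((490,382),(.115,-.005,.0705)),((288,345),(-.025,-.007,.1545)),((368,322),(.025,-.007,.1545)),((288,402),(-.025,-.007,.1065)),((150,543),(-.115,-.005,.0185))]),[.45,-.35,0])
hx,hy=.12,.026
fit('hanger',q(T,[((645,27),(hx,hy,.01)),((722,30),(hx,-hy,.01)),((720,400),(-hx,-hy,.01)),((638,398),(-hx,hy,.01))]),[.43,-.37,0])
s=[at(*T(*a),.006) for a in((75,90),(378,120),(350,357),(50,325))]; print(np.round(s,4))
# forks tops at z 58
for a in ((65,278),(342,325)): print(at(*T(*a),.058).round(4))
for a in ((224,371),(200,311),(247,311),(247,430),(200,430)): print('mat',at('top',a[0]*.7,a[1]*.7,.003).round(4))
for a,z in (((441,248),.09),((482,242),.042),((588,232),.04),((309,366),.01),((292,428),.01)): print('byst',at('top',a[0]*.7,a[1]*.7,z).round(3))
E
python3 f1.py
```

```text
lid [ 0.4784 -0.0581 -0.1   ] -5.73
[[0.2, -0.3], [0.5, 0.3], [0.9, 0.5], [-1.1, -0.5], [0.3, -0.0], [0.2, -0.0], [0.4, -0.1], [-0.0, -0.3], [-1.0, -0.2], [0.1, -0.4], [0.2, -2.0], [-0.9, -1.5]]
rack [ 0.4504 -0.2418  0.0315] 1.81
[[-0.6, -0.3], [-0.4, -0.8], [0.2, -0.2], [0.4, -0.3], [-1.1, -1.7], [-1.2, 1.5], [0.9, 0.9]]
bar [ 0.4704 -0.3479 -0.0302] -1.73
[[-0.4, -0.4], [-1.1, -0.3], [-0.4, -0.3], [-1.3, -0.1], [-0.6, -1.0], [-0.7, -0.7], [-0.2, 0.2], [2.2, -0.1], [0.0, 3.0], [-0.5, 1.4], [0.4, 1.0], [0.4, 1.6], [-0.4, 1.4], [-2.1, -0.6]]
hanger [ 0.4811 -0.3601 -0.0284] -1.63
[[-0.4, -0.0], [0.3, 0.0], [0.0, 0.2], [0.0, -0.3]]
[[ 0.5551  0.0354  0.006 ]
 [ 0.5381 -0.1644  0.006 ]
 [ 0.3838 -0.1468  0.006 ]
 [ 0.4011  0.0481  0.006 ]]
[0.4302 0.0352 0.058 ]
[ 0.4039 -0.1383  0.058 ]
mat [0.4395 0.2861 0.003 ]
mat [0.5497 0.3361 0.003 ]
mat [0.5509 0.2489 0.003 ]
mat [0.3337 0.239  0.003 ]
mat [0.3326 0.3242 0.003 ]
byst [ 0.656 -0.106  0.09 ]
byst [ 0.679 -0.182  0.042]
byst [ 0.7   -0.374  0.04 ]
byst [0.451 0.129 0.01 ]
byst [0.339 0.156 0.01 ]
```

```bash
cat > plan.py <<'E'
import sys, json
from h import *
def pose():
    s=arm.sense(); w,x,y,z=s['tcp_rot']; R=np.array([1-2*(y*y+z*z),2*(x*y+w*z)])
    return np.array(s['eef_pos']),np.degrees(np.arctan2(R[1],R[0])),s
def plan(p,yaw,tgt,tyaw,step=.04):
    d=np.array(tgt)-p; dy=(tyaw-yaw+180)%360-180
    n=max(int(np.ceil(np.linalg.norm(d)/step-.02)),int(np.ceil(abs(dy)/6-.02)),1); rows=[];cur=p.copy();a=yaw
    for i in range(n):
        w=p+d*(i+1)/n-cur; t=np.radians(a); c,s=np.cos(t),np.sin(t)
        r=[w@[c,s,0],w@[s,-c,0],-w[2]]; r=[round(v/.04,2) for v in r]
        ro=round(-(yaw+dy*(i+1)/n-a)/6,2); rows.append((*r,ro))
        cur=cur+.04*np.array([r[0]*c+r[1]*s,r[0]*s-r[1]*c,-r[2]]); a-=ro*6
    for i in range(0,n,5): print('|'.join(' '.join(f'{v:g}' for v in r) for r in rows[i:i+5]))
    return np.array(tgt,float),tyaw
if __name__=='__main__':
    p,y,s=pose(); print('at',p.round(4),round(y,2),'F',np.round(s['ft_force'],1),'w',round(s['gripper_width'],4),'t',round(s['time_s'],1))
    for a in sys.argv[1:]:
        v=[float(k) for k in a.split(',')]; p,y=plan(p,y,v[:3],v[3])
E
python3 plan.py .4704,-.3479,.22,-1.73 .4704,-.3479,.136,-1.73
```

```text
at [ 0.1475 -0.5036  0.2556] 16.32 F [ 1.  -0.8  0.1] w 0.0852 t 0.1
0.98 -0.16 0.1 0.33|0.98 -0.2 0.1 0.34|0.97 -0.23 0.1 0.33|0.96 -0.27 0.1 0.34|0.95 -0.3 0.09 0.33
0.94 -0.33 0.1 0.34|0.92 -0.36 0.1 0.33|0.92 -0.4 0.1 0.33|0.9 -0.43 0.1 0.34
0 0 0.7 -0|0 0 0.7 -0|0 0 0.7 -0
```

Call:
step_arm:
  increments:
    - {"tx": 0.98, "ty": -0.16, "tz": 0.1, "roll": 0.33, "jaw": 1}
    - {"tx": 0.98, "ty": -0.2, "tz": 0.1, "roll": 0.34, "jaw": 1}
    - {"tx": 0.97, "ty": -0.23, "tz": 0.1, "roll": 0.33, "jaw": 1}
    - {"tx": 0.96, "ty": -0.27, "tz": 0.1, "roll": 0.34, "jaw": 1}
    - {"tx": 0.95, "ty": -0.3, "tz": 0.09, "roll": 0.33, "jaw": 1}

```text
time_s: 0.52
eef_pos: [0.3283, -0.4159, 0.2361]
tcp_rot: [-0.0, 0.999, 0.054, -0.0]
ft_force: [-0.1, -0.7, 1.0]
gripper_width: 0.0852
gripper_force: 0.0
```

Call:
step_arm:
  increments:
    - {"tx": 0.94, "ty": -0.33, "tz": 0.1, "roll": 0.34, "jaw": 1}
    - {"tx": 0.92, "ty": -0.36, "tz": 0.1, "roll": 0.33, "jaw": 1}
    - {"tx": 0.92, "ty": -0.4, "tz": 0.1, "roll": 0.33, "jaw": 1}
    - {"tx": 0.9, "ty": -0.43, "tz": 0.1, "roll": 0.34, "jaw": 1}
    - {"tx": 0, "ty": 0, "tz": 0, "roll": 0, "jaw": 1}

```text
time_s: 0.93
eef_pos: [0.4751, -0.3438, 0.2185]
tcp_rot: [-0.002, 1.0, -0.013, -0.0]
ft_force: [0.1, 0.3, 0.1]
gripper_width: 0.0851
gripper_force: 0.0
```

```bash
python3 plan.py .4704,-.3479,.136,-1.73; python3 - <<'E'
from h import *
a=snap('side','s1.png')[190:370,200:365]; b=snap('top','t1.png')[195:310,330:430]
a=cv2.resize(a,(440,480),interpolation=cv2.INTER_CUBIC)
b=cv2.resize(b,(400,460),interpolation=cv2.INTER_CUBIC)[:, :360]
o=np.zeros((480,800,3),np.uint8);o[:,:440]=a;o[:460,440:]=b
cv2.imwrite('pics/v1.png',o[:,:,::-1])
E
```

```text
at [ 0.4751 -0.3438  0.2185] -1.49 F [0.1 0.3 0.1] w 0.0851 t 0.9
-0.04 0.04 0.69 0.01|-0.04 0.03 0.68 0.02|-0.03 0.04 0.69 0.01
```

View pics/v1.png

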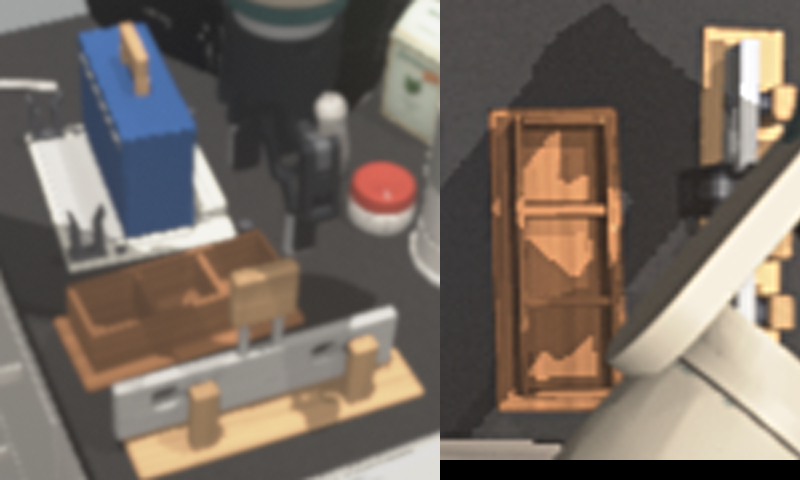

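The side view shows the gripper above and behind the bar handle, and the rack unchanged. Next I'll descend and close.

Call:
step_arm:
  increments:
    - {"tx": 0, "ty": 0, "tz": 0.7, "roll": 0, "jaw": 1}
    - {"tx": 0, "ty": 0, "tz": 0.7, "roll": 0, "jaw": 1}
    - {"tx": 0, "ty": 0, "tz": 0.65, "roll": 0, "jaw": 1}
    - {"tx": 0, "ty": 0, "tz": 0, "roll": 0, "jaw": 1}
    - {"tx": 0, "ty": 0, "tz": 0, "roll": 0, "jaw": 1}

```text
time_s: 1.45
eef_pos: [0.4692, -0.3484, 0.138]
tcp_rot: [-0.001, 1.0, -0.016, -0.001]
ft_force: [0.8, 0.1, 1.2]
gripper_width: 0.0856
gripper_force: 0.0
```

```bash
python3 plan.py .4704,-.3479,.136,-1.73; python3 - <<'E'
from h import *
a=snap('side','s2.png')[200:350,220:360]
cv2.imwrite('pics/v2.png',cv2.resize(a,None,fx=4,fy=4,interpolation=cv2.INTER_CUBIC)[:,:,::-1])
E
```

```text
at [ 0.4692 -0.3484  0.138 ] -1.82 F [0.8 0.1 1.2] w 0.0856 t 1.4
0.03 -0.01 0.05 -0.02
```

View pics/v2.png

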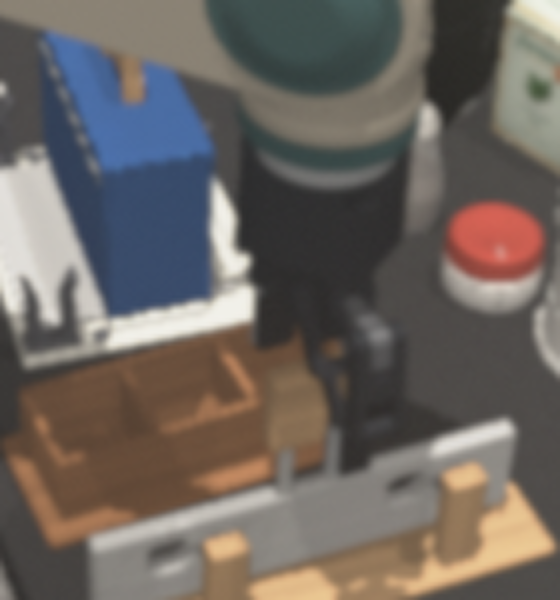

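```bash
python3 - <<'E'
from h import *
for P in [(.458,-.391,.126),(.480,-.391,.126),(.4692,-.405,.126),(.4454,-.355,.1545),(.4954,-.355,.1545),(.4454,-.355,.1065),(.4954,-.355,.1065)]:
    p=proj('side',P); print(P,((p-[220,200])*4+1.5).round())
E
```

```text
(0.458, -0.391, 0.126) [326. 470.]
(0.48, -0.391, 0.126) [368. 457.]
(0.4692, -0.405, 0.126) [361. 484.]
(0.4454, -0.355, 0.1545) [272. 383.]
(0.4954, -0.355, 0.1545) [368. 356.]
(0.4454, -0.355, 0.1065) [269. 454.]
(0.4954, -0.355, 0.1065) [361. 426.]
```

The near finger's tip is at about (365,468) and the handle's left edge at about (270,420), both matching their projections. I'll close now.

Call:
step_arm:
  increments:
    - {"tx": 0.03, "ty": 0, "tz": 0.05, "roll": -0.02, "jaw": 0}
    - {"tx": 0, "ty": 0, "tz": 0, "roll": 0, "jaw": 0}
    - {"tx": 0, "ty": 0, "tz": 0, "roll": 0, "jaw": 0}
    - {"tx": 0, "ty": 0, "tz": 0, "roll": 0, "jaw": 0}
    - {"tx": 0, "ty": 0, "tz": 0, "roll": 0, "jaw": 0}
  force: 40

```text
time_s: 1.92
eef_pos: [0.472, -0.3481, 0.1373]
tcp_rot: [0.0, 1.0, -0.014, 0.0]
ft_force: [0.2, 0.6, 0.4]
gripper_width: 0.0257
gripper_force: 0.0
```

Call:
step_arm:
  increments:
    - {"jaw": 0}
    - {"jaw": 0}
    - {"jaw": 0}
    - {"jaw": 0}
    - {"jaw": 0}
  force: 90

```text
validation failed for argument at $.in...
```

Call:
step_arm:
  increments:
    - {"tx": 0, "ty": 0, "tz": 0, "roll": 0, "jaw": 0}
    - {"tx": 0, "ty": 0, "tz": 0, "roll": 0, "jaw": 0}
    - {"tx": 0, "ty": 0, "tz": 0, "roll": 0, "jaw": 0}
    - {"tx": 0, "ty": 0, "tz": 0, "roll": 0, "jaw": 0}
    - {"tx": 0, "ty": 0, "tz": 0, "roll": 0, "jaw": 0}
  force: 90

```text
time_s: 2.33
eef_pos: [0.472, -0.3482, 0.1372]
tcp_rot: [0.0, 1.0, -0.014, 0.0]
ft_force: [-0.7, -0.5, 3.9]
gripper_width: 0.0129
gripper_force: 87.7
```

Call:
step_arm:
  increments:
    - {"tx": 0, "ty": 0, "tz": -0.04, "roll": 0, "jaw": 0}
    - {"tx": 0, "ty": 0, "tz": 0, "roll": 0, "jaw": 0}
    - {"tx": 0, "ty": 0, "tz": 0, "roll": 0, "jaw": 0}
    - {"tx": 0, "ty": 0, "tz": 0, "roll": 0, "jaw": 0}

```text
time_s: 2.67
eef_pos: [0.4714, -0.3477, 0.1374]
tcp_rot: [-0.001, 1.0, -0.014, -0.001]
ft_force: [-0.6, 0.6, -3.0]
gripper_width: 0.0129
gripper_force: 87.5
```

Call:
step_arm:
  increments:
    - {"tx": 0, "ty": 0, "tz": -0.02, "roll": 0, "jaw": 0}
    - {"tx": 0, "ty": 0, "tz": 0, "roll": 0, "jaw": 0}
    - {"tx": 0, "ty": 0, "tz": 0, "roll": 0, "jaw": 0}
    - {"tx": 0, "ty": 0, "tz": 0, "roll": 0, "jaw": 0}

```text
time_s: 3.0
eef_pos: [0.4717, -0.3479, 0.1388]
tcp_rot: [-0.0, 1.0, -0.014, -0.0]
ft_force: [-0.3, 0.1, -4.8]
gripper_width: 0.0134
gripper_force: 87.3
```

```bash
python3 plan.py
```

```text
at [ 0.4717 -0.3479  0.1388] -1.62 F [-0.3  0.1 -4.8] w 0.0134 t 3.0
```

Call:
step_arm:
  increments:
    - {"tx": 0.15, "ty": 0, "tz": 0, "roll": 0, "jaw": 0}
    - {"tx": 0.15, "ty": 0, "tz": 0, "roll": 0, "jaw": 0}
    - {"tx": 0, "ty": 0, "tz": 0, "roll": 0, "jaw": 0}
    - {"tx": 0, "ty": 0, "tz": 0, "roll": 0, "jaw": 0}

```text
time_s: 3.33
eef_pos: [0.4843, -0.3482, 0.139]
tcp_rot: [0.0, 1.0, -0.014, -0.0]
ft_force: [-0.4, 0.3, -3.7]
gripper_width: 0.013
gripper_force: 87.7
```

Call:
step_arm:
  increments:
    - {"tx": 0.15, "ty": 0, "tz": 0, "roll": 0, "jaw": 0}
    - {"tx": 0.15, "ty": 0, "tz": 0, "roll": 0, "jaw": 0}
    - {"tx": 0, "ty": 0, "tz": 0, "roll": 0, "jaw": 0}
    - {"tx": 0, "ty": 0, "tz": 0, "roll": 0, "jaw": 0}

```text
time_s: 3.67
eef_pos: [0.4961, -0.3486, 0.139]
tcp_rot: [0.0, 1.0, -0.014, -0.0]
ft_force: [-0.5, -1.0, -5.3]
gripper_width: 0.0132
gripper_force: 87.8
```

Free so far. Next I'll pull toward +y (tool −y).

Call:
step_arm:
  increments:
    - {"tx": 0, "ty": -0.15, "tz": 0, "roll": 0, "jaw": 0}
    - {"tx": 0, "ty": -0.15, "tz": 0, "roll": 0, "jaw": 0}
    - {"tx": 0, "ty": 0, "tz": 0, "roll": 0, "jaw": 0}

```text
time_s: 3.92
eef_pos: [0.4962, -0.3354, 0.1391]
tcp_rot: [-0.0, 1.0, -0.014, -0.0]
ft_force: [0.4, 0.1, -4.8]
gripper_width: 0.0128
gripper_force: 87.8
```

Call:
step_arm:
  increments:
    - {"tx": 0, "ty": -0.15, "tz": 0, "roll": 0, "jaw": 0}
    - {"tx": 0, "ty": -0.15, "tz": 0, "roll": 0, "jaw": 0}
    - {"tx": 0, "ty": 0, "tz": 0, "roll": 0, "jaw": 0}
    - {"tx": 0, "ty": 0, "tz": 0, "roll": 0, "jaw": 0}

```text
time_s: 4.25
eef_pos: [0.4966, -0.3243, 0.1392]
tcp_rot: [0.0, 1.0, -0.014, 0.0]
ft_force: [1.1, 0.7, -4.3]
gripper_width: 0.0133
gripper_force: 87.9
```

```bash
python3 - <<'E'
from h import *
print(arm.sense()['ft_force'],arm.sense()['torque'])
a=snap('side','s3.png')[200:360,210:360]
cv2.imwrite('pics/v3.png',cv2.resize(a,None,fx=3.7,fy=3.7,interpolation=cv2.INTER_CUBIC)[:,:,::-1])
E
```

```text
[ 1.12866438  0.70291082 -4.2733743 ] [0.03405117 0.03882271 0.02734813]
```

View pics/v3.png

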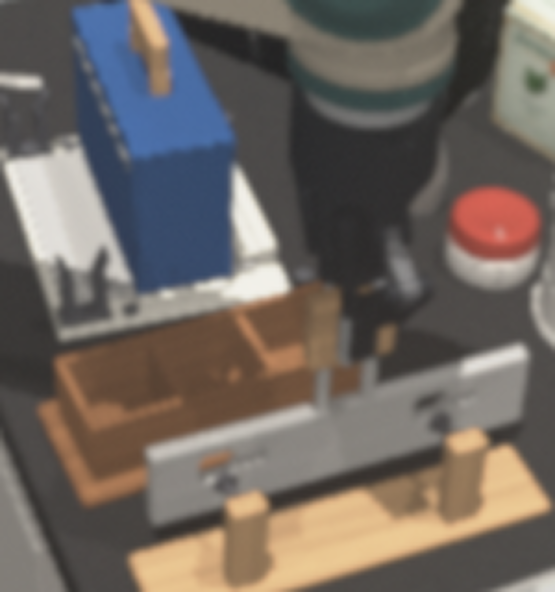

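The bar is clear of the studs, whose heads show below the keyholes. Next: lift, and take a closer look at the forks.

Call:
step_arm:
  increments:
    - {"tx": 0, "ty": 0, "tz": -0.8, "roll": 0, "jaw": 0}
    - {"tx": 0, "ty": 0, "tz": -0.9, "roll": 0, "jaw": 0}
    - {"tx": 0, "ty": 0, "tz": -0.9, "roll": 0, "jaw": 0}
    - {"tx": 0, "ty": 0, "tz": -0.9, "roll": 0, "jaw": 0}
    - {"tx": 0, "ty": 0, "tz": -0.8, "roll": 0, "jaw": 0}

```text
time_s: 4.72
eef_pos: [0.4963, -0.3249, 0.314]
tcp_rot: [0.001, 1.0, -0.014, 0.001]
ft_force: [0.4, -0.1, -5.3]
gripper_width: 0.0132
gripper_force: 88.8
```

```bash
python3 plan.py .416,-.052,.31,84.27; python3 - <<'E'
import cv2, numpy as np
t=cv2.imread('pics/top0.png'); s=cv2.imread('pics/side0.png')
R=lambda im,u,v:cv2.resize(im[v:v+30,u:u+40],(400,300),interpolation=cv2.INTER_CUBIC)
# fork L top ~ (251,264), R (320,276); side L (217,232) R (232,277)
o=np.vstack([np.hstack([R(t,235,252),R(t,300,262)]),np.hstack([R(s,200,220),R(s,212,264)])])
cv2.imwrite('pics/v4.png',o)
E
```

```text
at [ 0.4963 -0.3249  0.314 ] -1.64 F [ 0.4 -0.1 -5.3] w 0.0132 t 4.7
-0.15 -0.45 0.01 -0.95|-0.1 -0.46 0 -0.96|-0.05 -0.47 0.01 -0.95|-0.01 -0.48 0.01 -0.96|0.04 -0.47 0 -0.95
0.09 -0.47 0.01 -0.96|0.13 -0.45 0.01 -0.95|0.18 -0.44 0 -0.96|0.22 -0.42 0.01 -0.95|0.26 -0.4 0.01 -0.96
0.3 -0.36 0 -0.95|0.34 -0.34 0.01 -0.95|0.36 -0.3 0.01 -0.96|0.4 -0.26 0 -0.95|0.42 -0.22 0.01 -0.96
```

View pics/v4.png

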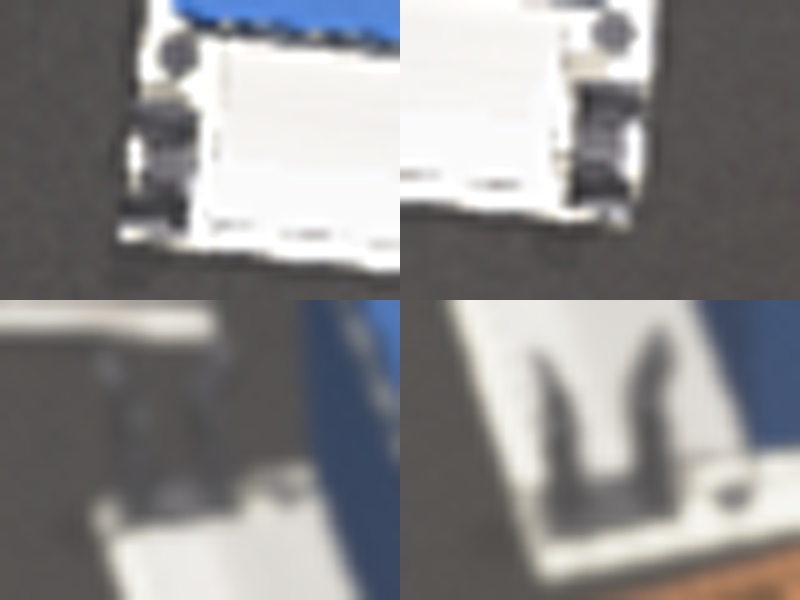

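```bash
python3 - <<'E'
from h import *
L=at('top',235+16.4-.45,252+16.05-.45,.045);R=at('top',300+20.5-.45,262+14.3-.45,.045)
print(L,R,(L+R)/2, np.degrees(np.arctan2(*(L-R)[:2])))
print(at('side',231.7,267.5,.058),at('side',232.3,281.5,.013))
c,s=np.cos(-.1),np.sin(-.1); o=np.array([.4784,-.0581])
for P in (L,R,at('side',231.7,267.5,.058),at('side',232.3,281.5,.013)):
    d=P[:2]-o; print('stand frame',(c*d[0]+s*d[1]).round(4),(-s*d[0]+c*d[1]).round(4))
E
```

```text
[0.42183551 0.03575477 0.045     ] [ 0.40403329 -0.13887107  0.045     ] [ 0.4129344  -0.05155815  0.045     ] 5.820904961798503
[ 0.40538682 -0.1359798   0.058     ] [ 0.40556604 -0.13491664  0.013     ]
stand frame -0.0657 0.0877
stand frame -0.0659 -0.0878
stand frame -0.0649 -0.0848
stand frame -0.0648 -0.0837
```

Call:
step_arm:
  increments:
    - {"tx": -0.15, "ty": -0.45, "tz": 0, "roll": -0.95, "jaw": 0}
    - {"tx": -0.1, "ty": -0.46, "tz": 0, "roll": -0.96, "jaw": 0}
    - {"tx": -0.05, "ty": -0.47, "tz": 0, "roll": -0.95, "jaw": 0}
    - {"tx": -0.01, "ty": -0.48, "tz": 0, "roll": -0.96, "jaw": 0}
    - {"tx": 0.04, "ty": -0.47, "tz": 0, "roll": -0.95, "jaw": 0}

```text
time_s: 5.13
eef_pos: [0.4692, -0.2332, 0.3111]
tcp_rot: [0.0, 0.972, 0.236, 0.0]
ft_force: [0.5, 0.4, -5.3]
gripper_width: 0.0127
gripper_force: 89.0
```

Call:
step_arm:
  increments:
    - {"tx": 0.09, "ty": -0.47, "tz": 0, "roll": -0.96, "jaw": 0}
    - {"tx": 0.13, "ty": -0.45, "tz": 0, "roll": -0.95, "jaw": 0}
    - {"tx": 0.18, "ty": -0.44, "tz": 0, "roll": -0.96, "jaw": 0}
    - {"tx": 0.22, "ty": -0.42, "tz": 0, "roll": -0.95, "jaw": 0}
    - {"tx": 0.26, "ty": -0.4, "tz": 0, "roll": -0.96, "jaw": 0}

```text
time_s: 5.55
eef_pos: [0.4423, -0.1421, 0.3113]
tcp_rot: [0.0, 0.883, 0.469, 0.0]
ft_force: [0.9, 0.5, -5.3]
gripper_width: 0.0131
gripper_force: 89.0
```

Call:
step_arm:
  increments:
    - {"tx": 0.3, "ty": -0.36, "tz": 0, "roll": -0.95, "jaw": 0}
    - {"tx": 0.34, "ty": -0.34, "tz": 0, "roll": -0.95, "jaw": 0}
    - {"tx": 0.36, "ty": -0.3, "tz": 0, "roll": -0.96, "jaw": 0}
    - {"tx": 0.4, "ty": -0.26, "tz": 0, "roll": -0.95, "jaw": 0}
    - {"tx": 0.42, "ty": -0.22, "tz": 0, "roll": -0.96, "jaw": 0}

```text
time_s: 5.97
eef_pos: [0.4158, -0.0511, 0.3114]
tcp_rot: [0.0, 0.74, 0.673, 0.0]
ft_force: [-0.1, 0.3, -5.2]
gripper_width: 0.0129
gripper_force: 89.0
```

Call:
step_arm:
  increments:
    - {"tx": 0, "ty": 0, "tz": 0, "roll": 0, "jaw": 0}
    - {"tx": 0, "ty": 0, "tz": 0, "roll": 0, "jaw": 0}
    - {"tx": 0, "ty": 0, "tz": 0, "roll": 0, "jaw": 0}

```text
time_s: 6.22
eef_pos: [0.4163, -0.0522, 0.3113]
tcp_rot: [0.0, 0.742, 0.67, -0.0]
ft_force: [0.0, 0.2, -4.3]
gripper_width: 0.013
gripper_force: 89.0
```

```bash
python3 plan.py .4131,-.0525,.185,84.2
```

```text
at [ 0.4163 -0.0522  0.3113] 84.2 F [ 0.   0.2 -4.3] w 0.013 t 6.2
-0 -0.02 0.79 0|-0.01 -0.02 0.79 0|-0 -0.02 0.79 0|-0.01 -0.02 0.79 0
```

Call:
step_arm:
  increments:
    - {"tx": 0, "ty": -0.04, "tz": 0.79, "roll": 0, "jaw": 0}
    - {"tx": -0.01, "ty": -0.04, "tz": 0.79, "roll": 0, "jaw": 0}
    - {"tx": 0, "ty": 0, "tz": 0.79, "roll": 0, "jaw": 0}
    - {"tx": -0.01, "ty": 0, "tz": 0.79, "roll": 0, "jaw": 0}
    - {"tx": 0, "ty": 0, "tz": 0, "roll": 0, "jaw": 0}

```text
time_s: 6.63
eef_pos: [0.4099, -0.0524, 0.1781]
tcp_rot: [-0.005, 0.742, 0.67, -0.004]
ft_force: [-0.5, -0.3, -6.9]
gripper_width: 0.0133
gripper_force: 89.5
```

Call:
step_arm:
  increments:
    - {"tx": 0, "ty": 0, "tz": 0, "roll": 0, "jaw": 0}
    - {"tx": 0, "ty": 0, "tz": 0, "roll": 0, "jaw": 0}
    - {"tx": 0, "ty": 0, "tz": 0, "roll": 0, "jaw": 0}

```text
time_s: 6.88
eef_pos: [0.4142, -0.0528, 0.1875]
tcp_rot: [0.002, 0.742, 0.671, 0.001]
ft_force: [0.6, -0.3, -4.2]
gripper_width: 0.0129
gripper_force: 89.6
```

```bash
python3 plan.py .4131,-.0525,.185,84.2; python3 - <<'E'
from h import *
s=snap('side','s5.png')[190:310,190:270]; t=snap('top','t5.png')[240:300,230:340]
o=np.zeros((600,800,3),np.uint8); o[:,:400]=cv2.resize(s,(400,600),interpolation=cv2.INTER_CUBIC)
o[:218,400:]=cv2.resize(t,(400,218),interpolation=cv2.INTER_CUBIC)
cv2.imwrite('pics/v5.png',o[:,:,::-1])
E
```

```text
at [ 0.4142 -0.0528  0.1875] 84.26 F [ 0.6 -0.3 -4.2] w 0.0129 t 6.9
0 -0.03 0.06 0.01
```

View pics/v5.png

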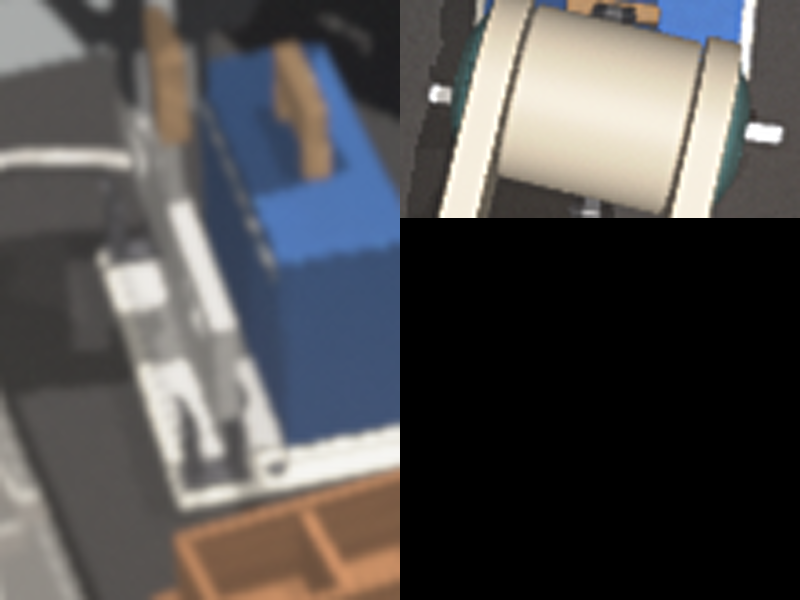

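```bash
python3 - <<'E'
from h import *
th=np.radians(-5.78);X=np.array([np.cos(th),np.sin(th),0]);Y=np.array([-np.sin(th),np.cos(th),0]);F=np.array([.4131,-.0516,0])
P=lambda x,y,z:proj('side',F+x*X+y*Y+[0,0,z]).round(1)
print('fork tip pred',P(0,-.096,.058),P(-.01,-.096,.058),P(.01,-.096,.058))
B=np.array([.4142,-.0528,0])
for dx in(-.005,0,.005): print('bar end pred',[proj('side',B+dx*X-.115*Y+[0,0,z]).round(1) for z in(.069,.121)])
c,_=K('side'); print((np.array(P(0,-.096,.058))-[190,190])*5+2)
E
```

```text
fork tip pred [232.4 270.7] [228.2 271.5] [236.7 269.9]
bar end pred [array([232.6, 273.1]), array([231.8, 255.3])]
bar end pred [array([234.8, 272.7]), array([234.1, 254.9])]
bar end pred [array([237. , 272.3]), array([236.3, 254.5])]
[214.  405.5]
```

The bar end's lower edge is at about (226,415) in the crop, which matches the prediction to within 1 mm, and it sits over the near fork. Next I'll lower slowly.

Call:
step_arm:
  increments:
    - {"tx": 0, "ty": -0.03, "tz": 0.1, "roll": 0, "jaw": 0}
    - {"tx": 0, "ty": 0, "tz": 0.15, "roll": 0, "jaw": 0}
    - {"tx": 0, "ty": 0, "tz": 0.15, "roll": 0, "jaw": 0}
    - {"tx": 0, "ty": 0, "tz": 0.1, "roll": 0, "jaw": 0}
    - {"tx": 0, "ty": 0, "tz": 0, "roll": 0, "jaw": 0}

```text
time_s: 7.4
eef_pos: [0.4111, -0.052, 0.1632]
tcp_rot: [-0.001, 0.741, 0.671, -0.001]
ft_force: [-0.7, 0.3, -4.6]
gripper_width: 0.0127
gripper_force: 89.7
```

Call:
step_arm:
  increments:
    - {"tx": 0, "ty": 0, "tz": 0, "roll": 0, "jaw": 0}
    - {"tx": 0, "ty": 0, "tz": 0.1, "roll": 0, "jaw": 0}
    - {"tx": 0, "ty": 0, "tz": 0.1, "roll": 0, "jaw": 0}
    - {"tx": 0, "ty": 0, "tz": 0.1, "roll": 0, "jaw": 0}
    - {"tx": 0, "ty": 0, "tz": 0, "roll": 0, "jaw": 0}

```text
time_s: 7.82
eef_pos: [0.4113, -0.052, 0.1516]
tcp_rot: [-0.001, 0.741, 0.671, -0.001]
ft_force: [-0.1, -0.2, -5.0]
gripper_width: 0.0132
gripper_force: 89.7
```

Call:
step_arm:
  increments:
    - {"tx": 0, "ty": 0, "tz": 0.1, "roll": 0, "jaw": 0}
    - {"tx": 0, "ty": 0, "tz": 0.1, "roll": 0, "jaw": 0}
    - {"tx": 0, "ty": 0, "tz": 0.1, "roll": 0, "jaw": 0}
    - {"tx": 0, "ty": 0, "tz": 0, "roll": 0, "jaw": 0}
    - {"tx": 0, "ty": 0, "tz": 0, "roll": 0, "jaw": 0}

```text
time_s: 8.23
eef_pos: [0.4116, -0.0521, 0.1404]
tcp_rot: [-0.0, 0.741, 0.671, -0.0]
ft_force: [0.2, 0.0, -4.3]
gripper_width: 0.0128
gripper_force: 89.7
```

Call:
step_arm:
  increments:
    - {"tx": 0, "ty": 0, "tz": 0.07, "roll": 0, "jaw": 0}
    - {"tx": 0, "ty": 0, "tz": 0.05, "roll": 0, "jaw": 0}
    - {"tx": 0, "ty": 0, "tz": 0.05, "roll": 0, "jaw": 0}
    - {"tx": 0, "ty": 0, "tz": 0, "roll": 0, "jaw": 0}
    - {"tx": 0, "ty": 0, "tz": 0, "roll": 0, "jaw": 0}

```text
time_s: 8.65
eef_pos: [0.4117, -0.0521, 0.1338]
tcp_rot: [-0.0, 0.741, 0.671, -0.0]
ft_force: [0.2, 0.2, -5.3]
gripper_width: 0.013
gripper_force: 89.6
```

Call:
step_arm:
  increments:
    - {"tx": 0, "ty": 0, "tz": 0.03, "roll": 0, "jaw": 0}
    - {"tx": 0, "ty": 0, "tz": 0.02, "roll": 0, "jaw": 0}
    - {"tx": 0, "ty": 0, "tz": 0, "roll": 0, "jaw": 0}
    - {"tx": 0, "ty": 0, "tz": 0, "roll": 0, "jaw": 0}

```text
time_s: 8.98
eef_pos: [0.4118, -0.0522, 0.1319]
tcp_rot: [0.0, 0.741, 0.671, 0.0]
ft_force: [0.2, -0.7, -5.2]
gripper_width: 0.0128
gripper_force: 89.9
```

Call:
step_arm:
  increments:
    - {"tx": 0, "ty": 0, "tz": 0.02, "roll": 0, "jaw": 0}
    - {"tx": 0, "ty": 0, "tz": 0, "roll": 0, "jaw": 0}
    - {"tx": 0, "ty": 0, "tz": 0, "roll": 0, "jaw": 0}

```text
time_s: 9.23
eef_pos: [0.412, -0.0522, 0.1318]
tcp_rot: [0.0, 0.741, 0.671, 0.0]
ft_force: [-2.5, -1.0, 4.3]
gripper_width: 0.0126
gripper_force: 90.7
```

Seated. Release slightly and rise straight up.

Call:
step_arm:
  increments:
    - {"tx": 0, "ty": 0, "tz": -0.02, "roll": 0, "jaw": 0.28}
    - {"tx": 0, "ty": 0, "tz": 0, "roll": 0, "jaw": 0.28}
    - {"tx": 0, "ty": 0, "tz": 0, "roll": 0, "jaw": 0.28}
    - {"tx": 0, "ty": 0, "tz": 0, "roll": 0, "jaw": 0.28}

```text
time_s: 9.57
eef_pos: [0.4119, -0.0522, 0.1319]
tcp_rot: [0.0, 0.741, 0.671, 0.0]
ft_force: [-0.6, 0.1, -0.4]
gripper_width: 0.0242
gripper_force: 0.0
```

Call:
step_arm:
  increments:
    - {"tx": 0, "ty": 0, "tz": -0.2, "roll": 0, "jaw": 0.28}
    - {"tx": 0, "ty": 0, "tz": -0.4, "roll": 0, "jaw": 0.28}
    - {"tx": 0, "ty": 0, "tz": -0.6, "roll": 0, "jaw": 0.28}
    - {"tx": 0, "ty": 0, "tz": -0.8, "roll": 0, "jaw": 0.28}
    - {"tx": 0, "ty": 0, "tz": -0.8, "roll": 0, "jaw": 0.28}

```text
time_s: 9.98
eef_pos: [0.4113, -0.052, 0.2454]
tcp_rot: [-0.0, 0.741, 0.671, -0.0]
ft_force: [1.1, -0.1, 0.3]
gripper_width: 0.0236
gripper_force: 0.0
```

```bash
python3 plan.py .4784,-.0581,.24,84.27 .4784,-.0581,.159,84.27; python3 - <<'E'
from h import *
s=snap('side','s6.png')[190:310,190:290]
cv2.imwrite('pics/v6.png',cv2.resize(s,(500,600),interpolation=cv2.INTER_CUBIC)[:,:,::-1])
E
```

```text
at [ 0.4113 -0.052   0.2454] 84.3 F [ 1.1 -0.1  0.3] w 0.0236 t 10.0
0.01 0.84 0.07 0|0.01 0.84 0.06 0
0 0 0.68 -0|0 0 0.67 -0|0 0 0.68 -0
```

View pics/v6.png

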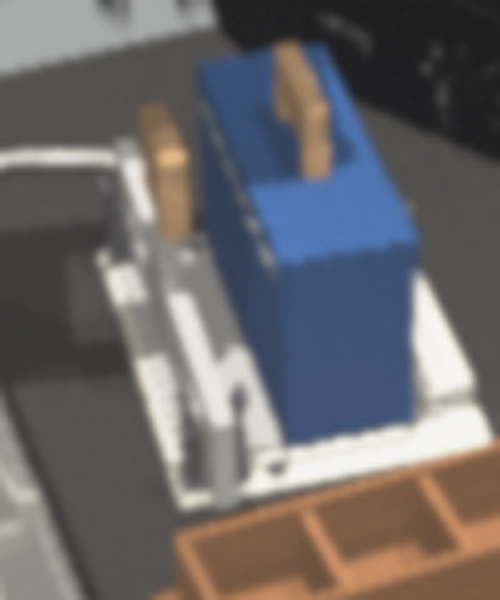

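The bar sits on edge in both forks with its handle at about (165,180) and the lid untouched. Next I'll move over the lid grip with a partial opening.

Call:
step_arm:
  increments:
    - {"tx": 0.01, "ty": 0.4, "tz": 0.03, "roll": 0, "jaw": 0.55}
    - {"tx": 0.01, "ty": 0.84, "tz": 0.05, "roll": 0, "jaw": 0.55}
    - {"tx": 0, "ty": 0.43, "tz": 0.05, "roll": 0, "jaw": 0.55}
    - {"tx": 0, "ty": 0, "tz": 0, "roll": 0, "jaw": 0.55}
    - {"tx": 0, "ty": 0, "tz": 0, "roll": 0, "jaw": 0.55}

```text
time_s: 10.45
eef_pos: [0.4784, -0.058, 0.2384]
tcp_rot: [-0.0, 0.741, 0.671, -0.0]
ft_force: [-0.2, 0.7, -0.8]
gripper_width: 0.0469
gripper_force: 0.0
```

Call:
step_arm:
  increments:
    - {"tx": 0, "ty": 0, "tz": 0.5, "roll": 0, "jaw": 0.55}
    - {"tx": 0, "ty": 0, "tz": 0.6, "roll": 0, "jaw": 0.55}
    - {"tx": 0, "ty": 0, "tz": 0.5, "roll": 0, "jaw": 0.55}
    - {"tx": 0, "ty": 0, "tz": 0.3, "roll": 0, "jaw": 0.55}
    - {"tx": 0, "ty": 0, "tz": 0, "roll": 0, "jaw": 0.55}

```text
time_s: 10.87
eef_pos: [0.4766, -0.0577, 0.1604]
tcp_rot: [-0.002, 0.741, 0.671, -0.001]
ft_force: [0.2, -0.2, 0.0]
gripper_width: 0.0469
gripper_force: 0.0
```

```bash
python3 plan.py .478,-.0583,.159,84.27
```

```text
at [ 0.4766 -0.0577  0.1604] 84.3 F [ 0.2 -0.2  0. ] w 0.0469 t 10.9
-0.01 0.04 0.03 0
```

Call:
step_arm:
  increments:
    - {"tx": 0, "ty": 0.02, "tz": 0.03, "roll": 0, "jaw": 0}
    - {"tx": 0, "ty": 0, "tz": 0, "roll": 0, "jaw": 0}
    - {"tx": 0, "ty": 0, "tz": 0, "roll": 0, "jaw": 0}
    - {"tx": 0, "ty": 0, "tz": 0, "roll": 0, "jaw": 0}
    - {"tx": 0, "ty": 0, "tz": 0, "roll": 0, "jaw": 0}
  force: 30

```text
time_s: 11.28
eef_pos: [0.4799, -0.0582, 0.1631]
tcp_rot: [0.001, 0.741, 0.671, 0.001]
ft_force: [0.8, 0.1, 6.7]
gripper_width: 0.0115
gripper_force: 33.2
```

Call:
step_arm:
  increments:
    - {"tx": 0, "ty": 0, "tz": 0, "roll": 0, "jaw": 0}
    - {"tx": 0, "ty": 0, "tz": 0, "roll": 0, "jaw": 0}
    - {"tx": 0, "ty": 0, "tz": 0, "roll": 0, "jaw": 0}
  force: 90

```text
time_s: 11.53
eef_pos: [0.48, -0.0582, 0.1632]
tcp_rot: [0.001, 0.741, 0.671, 0.001]
ft_force: [0.0, 0.3, 6.3]
gripper_width: 0.0106
gripper_force: 87.9
```

Call:
step_arm:
  increments:
    - {"tx": 0, "ty": 0, "tz": -0.1, "roll": 0, "jaw": 0}
    - {"tx": 0, "ty": 0, "tz": -0.1, "roll": 0, "jaw": 0}
    - {"tx": 0, "ty": 0, "tz": -0.1, "roll": 0, "jaw": 0}
    - {"tx": 0, "ty": 0, "tz": -0.1, "roll": 0, "jaw": 0}

```text
time_s: 11.87
eef_pos: [0.4783, -0.0579, 0.1758]
tcp_rot: [-0.001, 0.741, 0.671, -0.001]
ft_force: [3.3, 0.5, -15.7]
gripper_width: 0.0104
gripper_force: 87.6
```

Call:
step_arm:
  increments:
    - {"tx": 0, "ty": 0, "tz": -0.1, "roll": 0, "jaw": 0}
    - {"tx": 0, "ty": 0, "tz": -0.1, "roll": 0, "jaw": 0}
    - {"tx": 0, "ty": 0, "tz": -0.1, "roll": 0, "jaw": 0}
    - {"tx": 0, "ty": 0, "tz": -0.1, "roll": 0, "jaw": 0}
    - {"tx": 0, "ty": 0, "tz": -0.1, "roll": 0, "jaw": 0}

```text
time_s: 12.28
eef_pos: [0.4789, -0.058, 0.1976]
tcp_rot: [-0.0, 0.741, 0.671, -0.0]
ft_force: [1.1, -0.3, -14.8]
gripper_width: 0.0104
gripper_force: 87.6
```

```bash
python3 plan.py; python3 - <<'E'
from h import *
s=snap('side','s7.png')[150:310,190:330]
cv2.imwrite('pics/v7.png',cv2.resize(s,(525,600),interpolation=cv2.INTER_CUBIC)[:,:,::-1])
E
```

```text
at [ 0.4789 -0.058   0.1976] 84.3 F [  1.1  -0.3 -14.8] w 0.0104 t 12.3
```

View pics/v7.png

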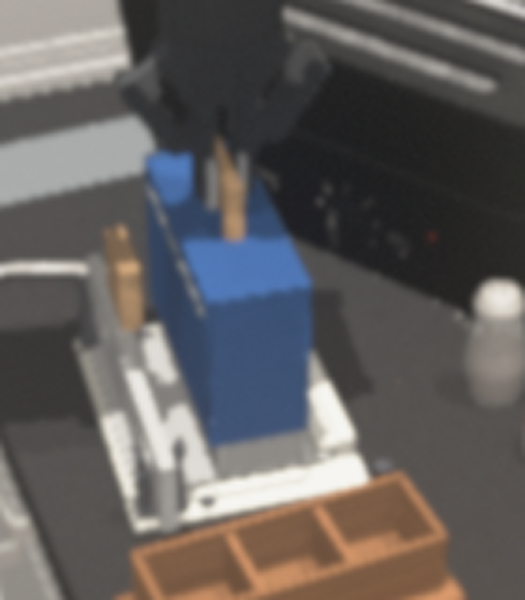

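Lid is 34 mm up; the base is still flat in the stand under the bar.

Call:
step_arm:
  increments:
    - {"tx": 0, "ty": 0, "tz": -0.15, "roll": 0, "jaw": 0}
    - {"tx": 0, "ty": 0, "tz": -0.15, "roll": 0, "jaw": 0}
    - {"tx": 0, "ty": 0, "tz": -0.15, "roll": 0, "jaw": 0}
    - {"tx": 0, "ty": 0, "tz": -0.15, "roll": 0, "jaw": 0}
    - {"tx": 0, "ty": 0, "tz": -0.2, "roll": 0, "jaw": 0}

```text
time_s: 12.75
eef_pos: [0.4798, -0.0582, 0.2324]
tcp_rot: [0.002, 0.741, 0.671, 0.001]
ft_force: [0.6, -0.3, -1.5]
gripper_width: 0.0109
gripper_force: 89.8
```

Call:
step_arm:
  increments:
    - {"tx": 0, "ty": 0, "tz": -0.5, "roll": 0, "jaw": 0}
    - {"tx": 0, "ty": 0, "tz": -0.6, "roll": 0, "jaw": 0}
    - {"tx": 0, "ty": 0, "tz": -0.6, "roll": 0, "jaw": 0}
    - {"tx": 0, "ty": 0, "tz": -0.6, "roll": 0, "jaw": 0}
    - {"tx": 0, "ty": 0, "tz": -0.6, "roll": 0, "jaw": 0}

```text
time_s: 13.17
eef_pos: [0.479, -0.0581, 0.3497]
tcp_rot: [0.002, 0.741, 0.671, 0.001]
ft_force: [-0.8, -0.5, -1.3]
gripper_width: 0.0106
gripper_force: 89.8
```

```bash
python3 plan.py .437,.287,.345,2.9; python3 - <<'E'
from h import *
for z in(.17,.2): print([at('top',u*.7,v*.7,z).round(3)[:2] for u,v in((237,330),(430,208),(195,255))])
for c in ((318,205),(446,300),(510,238)): print([at('side',c[0]*.7,c[1]*.7,z).round(3)[:2] for z in (.15,.17,.2)])
E
```

```text
at [ 0.479  -0.0581  0.3497] 84.29 F [-0.8 -0.5 -1.3] w 0.0106 t 13.2
0.61 -0.14 0.01 0.97|0.58 -0.19 0.01 0.97|0.57 -0.26 0 0.97|0.54 -0.31 0.01 0.97|0.5 -0.36 0.01 0.96
0.46 -0.42 0.01 0.97|0.42 -0.45 0.01 0.97|0.37 -0.5 0.01 0.97|0.32 -0.54 0 0.97|0.26 -0.56 0.01 0.97
0.21 -0.59 0.01 0.97|0.14 -0.6 0.01 0.97|0.08 -0.61 0.01 0.97|0.02 -0.63 0.01 0.97
[array([0.5  , 0.225]), array([ 0.707, -0.085]), array([0.623, 0.299])]
[array([0.498, 0.218]), array([ 0.699, -0.084]), array([0.617, 0.29 ])]
[array([0.527, 0.303]), array([0.515, 0.264]), array([0.498, 0.206])]
[array([ 0.619, -0.111]), array([ 0.605, -0.136]), array([ 0.583, -0.175])]
[array([0.832, 0.036]), array([0.811, 0.006]), array([ 0.78, -0.04])]
```

```bash
python3 plan.py .405,.12,.372,40 .43,.287,.372,2.9
```

```text
at [ 0.479  -0.0581  0.3497] 84.29 F [-0.8 -0.5 -1.3] w 0.0106 t 13.2
0.53 -0.29 -0.07 0.92|0.5 -0.33 -0.07 0.93|0.47 -0.38 -0.07 0.92|0.42 -0.43 -0.07 0.92|0.39 -0.46 -0.07 0.92
0.34 -0.5 -0.07 0.93|0.28 -0.53 -0.07 0.92|0.24 -0.56 -0.07 0.92
0.45 -0.4 -0 0.88|0.41 -0.44 -0 0.89|0.38 -0.48 -0 0.88|0.32 -0.5 -0 0.88|0.28 -0.54 -0 0.89
0.22 -0.56 -0 0.88|0.18 -0.58 -0 0.88
```

Call:
step_arm:
  increments:
    - {"tx": 0.53, "ty": -0.29, "tz": -0.15, "roll": 0.92, "jaw": 0}
    - {"tx": 0.5, "ty": -0.33, "tz": -0.15, "roll": 0.93, "jaw": 0}
    - {"tx": 0.47, "ty": -0.38, "tz": -0.15, "roll": 0.92, "jaw": 0}
    - {"tx": 0.42, "ty": -0.43, "tz": -0.11, "roll": 0.92, "jaw": 0}
    - {"tx": 0.39, "ty": -0.46, "tz": 0, "roll": 0.92, "jaw": 0}

```text
time_s: 13.58
eef_pos: [0.4325, 0.0541, 0.3719]
tcp_rot: [0.001, 0.882, 0.472, 0.003]
ft_force: [0.6, 0.1, -1.7]
gripper_width: 0.0103
gripper_force: 89.9
```

Call:
step_arm:
  increments:
    - {"tx": 0.34, "ty": -0.5, "tz": 0, "roll": 0.93, "jaw": 0}
    - {"tx": 0.28, "ty": -0.53, "tz": 0, "roll": 0.92, "jaw": 0}
    - {"tx": 0.24, "ty": -0.56, "tz": 0, "roll": 0.92, "jaw": 0}
    - {"tx": 0.45, "ty": -0.4, "tz": 0, "roll": 0.88, "jaw": 0}
    - {"tx": 0.41, "ty": -0.44, "tz": 0, "roll": 0.89, "jaw": 0}

```text
time_s: 14.0
eef_pos: [0.4115, 0.1689, 0.3713]
tcp_rot: [-0.0, 0.968, 0.252, 0.003]
ft_force: [1.4, -1.6, -1.7]
gripper_width: 0.0107
gripper_force: 89.9
```

Call:
step_arm:
  increments:
    - {"tx": 0.38, "ty": -0.48, "tz": 0, "roll": 0.88, "jaw": 0}
    - {"tx": 0.32, "ty": -0.5, "tz": 0, "roll": 0.88, "jaw": 0}
    - {"tx": 0.28, "ty": -0.54, "tz": 0, "roll": 0.89, "jaw": 0}
    - {"tx": 0.22, "ty": -0.56, "tz": 0, "roll": 0.88, "jaw": 0}
    - {"tx": 0.18, "ty": -0.58, "tz": 0, "roll": 0.88, "jaw": 0}

```text
time_s: 14.42
eef_pos: [0.43, 0.2886, 0.3709]
tcp_rot: [-0.001, 1.0, 0.023, 0.002]
ft_force: [-0.1, -0.7, -1.3]
gripper_width: 0.0102
gripper_force: 89.9
```

Call:
step_arm:
  increments:
    - {"tx": 0, "ty": 0, "tz": 0, "roll": 0, "jaw": 0}
    - {"tx": 0, "ty": 0, "tz": 0, "roll": 0, "jaw": 0}
    - {"tx": 0, "ty": 0, "tz": 0, "roll": 0, "jaw": 0}

```text
time_s: 14.67
eef_pos: [0.4301, 0.287, 0.3696]
tcp_rot: [-0.0, 1.0, 0.026, 0.001]
ft_force: [-0.5, -0.1, -1.0]
gripper_width: 0.0103
gripper_force: 89.8
```

```bash
python3 plan.py .43,.287,.17,2.9; python3 - <<'E'
from h import *
t=snap('top','t8.png')[190:310,120:420]
cv2.imwrite('pics/v8.png',cv2.resize(t,(800,320),interpolation=cv2.INTER_CUBIC)[:,:,::-1])
E
```

```text
at [0.4301 0.287  0.3696] 3.0 F [-0.5 -0.1 -1. ] w 0.0103 t 14.7
-0 0 1 0|-0 0 1 0.01|-0 0 0.99 0|-0 0 1 0|-0 0 1 0.01
```

View pics/v8.png

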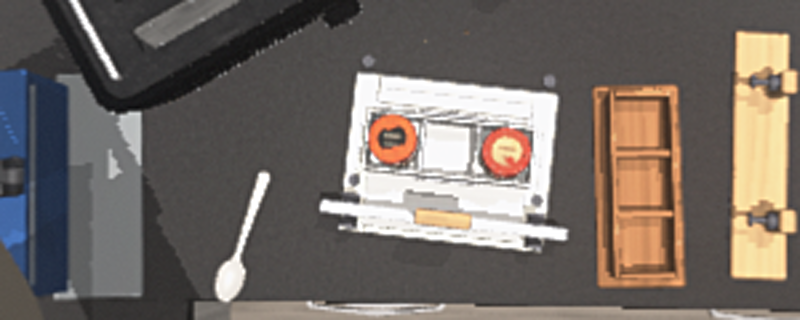

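Two jars are visible: one at the tin's left compartment (392,137), one at the right (506,151); the middle is empty. The base and bar are in place. Next I'll lower the lid onto the mat.

Call:
step_arm:
  increments:
    - {"tx": 0, "ty": 0, "tz": 0.6, "roll": 0, "jaw": 0}
    - {"tx": 0, "ty": 0, "tz": 0.9, "roll": 0, "jaw": 0}
    - {"tx": 0, "ty": 0, "tz": 0.9, "roll": 0, "jaw": 0}
    - {"tx": 0, "ty": 0, "tz": 0.9, "roll": 0, "jaw": 0}
    - {"tx": 0, "ty": 0, "tz": 0.8, "roll": 0, "jaw": 0}

```text
time_s: 15.13
eef_pos: [0.4299, 0.2862, 0.2027]
tcp_rot: [-0.0, 1.0, 0.025, 0.0]
ft_force: [-0.4, -0.2, -1.7]
gripper_width: 0.0105
gripper_force: 89.9
```

Call:
step_arm:
  increments:
    - {"tx": 0, "ty": 0, "tz": 0.4, "roll": 0, "jaw": 0}
    - {"tx": 0, "ty": 0, "tz": 0.3, "roll": 0, "jaw": 0}
    - {"tx": 0, "ty": 0, "tz": 0.1, "roll": 0, "jaw": 0}
    - {"tx": 0, "ty": 0, "tz": 0, "roll": 0, "jaw": 0}
    - {"tx": 0, "ty": 0, "tz": 0, "roll": 0, "jaw": 0}

```text
time_s: 15.55
eef_pos: [0.4308, 0.2875, 0.1737]
tcp_rot: [-0.001, 1.0, 0.026, 0.001]
ft_force: [0.9, -0.3, -2.4]
gripper_width: 0.0108
gripper_force: 89.7
```

```bash
python3 plan.py .43,.287,.155,2.9
```

```text
at [0.4308 0.2875 0.1737] 2.92 F [ 0.9 -0.3 -2.4] w 0.0108 t 15.6
-0.02 0.01 0.47 0
```

Call:
step_arm:
  increments:
    - {"tx": 0, "ty": 0, "tz": 0.15, "roll": 0, "jaw": 0}
    - {"tx": 0, "ty": 0, "tz": 0.15, "roll": 0, "jaw": 0}
    - {"tx": 0, "ty": 0, "tz": 0, "roll": 0, "jaw": 0}
    - {"tx": 0, "ty": 0, "tz": 0, "roll": 0, "jaw": 0}

```text
time_s: 15.88
eef_pos: [0.4299, 0.2873, 0.1596]
tcp_rot: [0.0, 1.0, 0.026, -0.0]
ft_force: [-0.0, -0.5, -0.7]
gripper_width: 0.0108
gripper_force: 89.7
```

Call:
step_arm:
  increments:
    - {"tx": 0, "ty": 0, "tz": 0.04, "roll": 0, "jaw": 0}
    - {"tx": 0, "ty": 0, "tz": 0.04, "roll": 0, "jaw": 0}
    - {"tx": 0, "ty": 0, "tz": 0, "roll": 0, "jaw": 0}
    - {"tx": 0, "ty": 0, "tz": 0, "roll": 0, "jaw": 0}

```text
time_s: 16.22
eef_pos: [0.43, 0.2874, 0.1566]
tcp_rot: [0.0, 1.0, 0.026, -0.0]
ft_force: [-0.2, 0.6, -1.6]
gripper_width: 0.0106
gripper_force: 89.7
```

Call:
step_arm:
  increments:
    - {"tx": 0, "ty": 0, "tz": 0.04, "roll": 0, "jaw": 0}
    - {"tx": 0, "ty": 0, "tz": 0.02, "roll": 0, "jaw": 0}
    - {"tx": 0, "ty": 0, "tz": 0, "roll": 0, "jaw": 0}
    - {"tx": 0, "ty": 0, "tz": 0, "roll": 0, "jaw": 0}

```text
time_s: 16.55
eef_pos: [0.4304, 0.2875, 0.1551]
tcp_rot: [-0.0, 1.0, 0.026, 0.001]
ft_force: [0.0, -0.0, 5.7]
gripper_width: 0.0103
gripper_force: 90.8
```

Call:
step_arm:
  increments:
    - {"tx": 0, "ty": 0, "tz": -0.02, "roll": 0, "jaw": 0}
    - {"tx": 0, "ty": 0, "tz": 0, "roll": 0, "jaw": 0.5}
    - {"tx": 0, "ty": 0, "tz": 0, "roll": 0, "jaw": 0.5}
    - {"tx": 0, "ty": 0, "tz": 0, "roll": 0, "jaw": 0.5}
    - {"tx": 0, "ty": 0, "tz": 0, "roll": 0, "jaw": 0.5}

```text
time_s: 16.97
eef_pos: [0.43, 0.2873, 0.1548]
tcp_rot: [0.0, 1.0, 0.026, -0.0]
ft_force: [0.7, -0.2, -0.2]
gripper_width: 0.0426
gripper_force: 0.0
```

Call:
step_arm:
  increments:
    - {"tx": 0, "ty": 0, "tz": -0.3, "roll": 0, "jaw": 0.5}
    - {"tx": 0, "ty": 0, "tz": -0.7, "roll": 0, "jaw": 0.5}
    - {"tx": 0, "ty": 0, "tz": -0.9, "roll": 0, "jaw": 0.5}
    - {"tx": 0, "ty": 0, "tz": -0.8, "roll": 0, "jaw": 0.5}
    - {"tx": 0, "ty": 0, "tz": -0.5, "roll": 0, "jaw": 0.5}

```text
time_s: 17.38
eef_pos: [0.4304, 0.2876, 0.2882]
tcp_rot: [-0.001, 1.0, 0.026, 0.002]
ft_force: [0.6, -0.2, 1.5]
gripper_width: 0.0427
gripper_force: 0.0
```

```bash
cat > rk.py <<'E'
from fit import *
def red(im):
    h=cv2.cvtColor(im,cv2.COLOR_RGB2HSV); return im
E
python3 - <<'E'
from h import *
t=snap('top','t9.png')
cv2.imwrite('pics/v9.png',cv2.resize(t[205:275,245:385],(800,400),interpolation=cv2.INTER_CUBIC)[:,:,::-1])
h=cv2.cvtColor(t,cv2.COLOR_RGB2HSV); m=((h[...,0]<14)&(h[...,1]>190)&(h[...,2]>120)).astype(np.uint8); m[:200]=0;m[290:]=0;m[:,:240]=0;m[:,330:]=0
n,l,st,c=cv2.connectedComponentsWithStats(m)
for i in range(1,n):
    if st[i,4]>60: print(st[i],c[i], at('top',st[i,0]+st[i,2]/2-.5,st[i,1]+st[i,3]/2-.5,.117).round(4))
th=-.1;o=np.array([.4775,-.0582])
for y in(.052,-.052): print('pred jar',o+[-np.sin(th)*y,np.cos(th)*y])
E
python3 plan.py
```

```text
pred jar [ 0.48269134 -0.00645978]
pred jar [ 0.47230866 -0.10994022]
at [0.4312 0.288  0.2916] 2.94 F [-0.3 -0.3  3.1] w 0.043 t 17.4
```

View pics/v9.png

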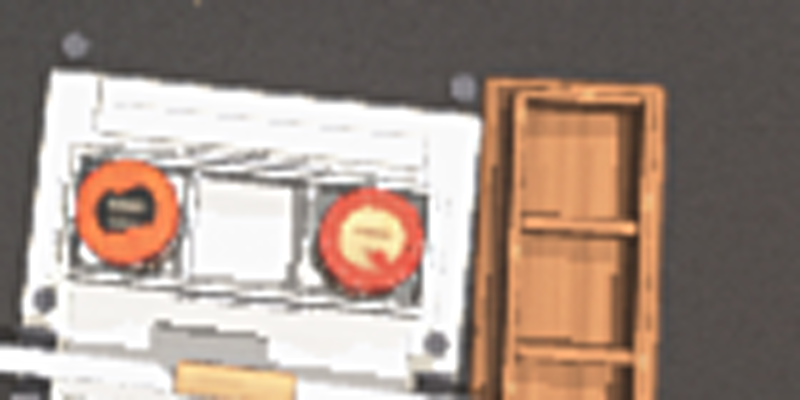

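The picture shows the cap centres at (127,212) and (372,242). The rack has been knocked left and now stands right beside the stand. I'll re-measure both.

```bash
cat > rk.py <<'E'
from h import *
def rack(im,show=False):
    h=cv2.cvtColor(im,cv2.COLOR_RGB2HSV); m=((h[...,0]>3)&(h[...,0]<20)&(h[...,1]>90)&(h[...,2]>50)).astype(np.uint8)
    m[:190]=0;m[302:]=0;m[:,:327]=0;m[:,385:]=0
    m=cv2.morphologyEx(m,cv2.MORPH_OPEN,np.ones((3,3)))
    n,l,st,c=cv2.connectedComponentsWithStats(m); i=1+np.argmax(st[1:,4])
    pts=np.argwhere(l==i)[:,::-1].astype(np.float32)
    W=np.array([at('top',u,v,.008)[:2] for u,v in pts],np.float32)
    r=cv2.minAreaRect(W*1000); b=cv2.boxPoints(r)/1000
    # robust: edge percentiles in the box frame
    return r,st[i]
if __name__=='__main__':
    for f in ('top0','t5','t8','t9'):
        try: print(f,rack(cv2.imread(f'pics/{f}.png')[:,:,::-1]))
        except Exception as e: print(f,e)
    for X,Y in((127,212),(372,242)): print('jar',at('top',245+(X+.5)/5.714-.5,205+(Y+.5)/5.714-.5,.117).round(4))
E
python3 rk.py
```

```text
top0 (((449.1643371582031, -241.9876708984375), (194.4971923828125, 84.93563842773438), 1.490737795829773), array([ 342,  222,   35,   76, 2495], dtype=int32))
t5 time passes only in moves, steps and waits
t8 (((449.1643371582031, -241.9876708984375), (194.4971923828125, 84.93563842773438), 1.490737795829773), array([ 342,  222,   35,   76, 2496], dtype=int32))
t9 time passes only in moves, steps and waits
jar [ 0.4829 -0.0062  0.117 ]
jar [ 0.4719 -0.1093  0.117 ]
```

```bash
sed -i 's/^def K(n):/_c={}\ndef K(n):\n    if n not in _c: _c[n]=K0(n)\n    return _c[n]\ndef K0(n):/' h.py
python3 - <<'E'
import h,rk,cv2,json
print(rk.rack(cv2.imread('pics/top0.png')[:,:,::-1]))
print(rk.rack(cv2.imread('pics/t9.png')[:,:,::-1]))
E
python3 plan.py .4829,-.0063,.29,84.27 .4829,-.0063,.175,84.27
```

```text
(((449.1643371582031, -241.9876708984375), (194.4971923828125, 84.93563842773438), 1.490737795829773), array([ 342,  222,   35,   76, 2495], dtype=int32))
(((456.4064636230469, -202.46405029296875), (84.6353759765625, 196.32664489746094), 87.69252014160156), array([ 327,  218,   35,   78, 2426], dtype=int32))
at [0.4312 0.288  0.2916] 2.94 F [-0.3 -0.3  3.1] w 0.043 t 17.4
0.07 0.53 0 -0.97|0.01 0.53 0.01 -0.97|-0.05 0.53 -0 -0.96|-0.09 0.53 0 -0.97|-0.15 0.51 0 -0.97
-0.2 0.5 0.01 -0.97|-0.25 0.47 0 -0.97|-0.3 0.44 0 -0.97|-0.33 0.41 0.01 -0.96|-0.38 0.38 -0 -0.97
-0.42 0.33 0 -0.97|-0.45 0.3 0 -0.97|-0.47 0.24 0.01 -0.97|-0.5 0.2 0 -0.97
0 0 0.96 -0|0 0 0.96 -0|0 0 0.96 -0
```

```bash
sed -i 's/m\[:,:327\]=0/m[:,:323]=0/' rk.py; python3 - <<'E'
import rk,cv2
for f in('top0','t9'): print(rk.rack(cv2.imread(f'pics/{f}.png')[:,:,::-1]))
E
```

```text
(((449.1643371582031, -241.9876708984375), (194.4971923828125, 84.93563842773438), 1.490737795829773), array([ 342,  222,   35,   76, 2495], dtype=int32))
(((456.43328857421875, -202.4947967529297), (84.75086975097656, 196.31346130371094), 87.63172912597656), array([ 326,  218,   36,   78, 2431], dtype=int32))
```

Call:
step_arm:
  increments:
    - {"tx": 0.07, "ty": 0.53, "tz": 0, "roll": -0.97, "jaw": 0.6}
    - {"tx": 0.01, "ty": 0.53, "tz": 0, "roll": -0.97, "jaw": 0.8}
    - {"tx": -0.05, "ty": 0.53, "tz": 0, "roll": -0.96, "jaw": 0.8}
    - {"tx": -0.09, "ty": 0.53, "tz": 0, "roll": -0.97, "jaw": 0.8}
    - {"tx": -0.15, "ty": 0.51, "tz": 0, "roll": -0.97, "jaw": 0.8}

```text
time_s: 17.85
eef_pos: [0.4486, 0.1814, 0.2838]
tcp_rot: [0.0, 0.961, 0.278, 0.0]
ft_force: [0.6, -0.0, 0.2]
gripper_width: 0.0681
gripper_force: 0.0
```

Call:
step_arm:
  increments:
    - {"tx": -0.2, "ty": 0.5, "tz": 0, "roll": -0.97, "jaw": 0.8}
    - {"tx": -0.25, "ty": 0.47, "tz": 0, "roll": -0.97, "jaw": 0.8}
    - {"tx": -0.3, "ty": 0.44, "tz": 0, "roll": -0.97, "jaw": 0.8}
    - {"tx": -0.33, "ty": 0.41, "tz": 0, "roll": -0.96, "jaw": 0.8}
    - {"tx": -0.38, "ty": 0.38, "tz": 0, "roll": -0.97, "jaw": 0.8}

```text
time_s: 18.27
eef_pos: [0.4671, 0.0763, 0.2838]
tcp_rot: [0.0, 0.86, 0.51, 0.0]
ft_force: [-1.1, 1.2, 0.9]
gripper_width: 0.0684
gripper_force: 0.0
```

Call:
step_arm:
  increments:
    - {"tx": -0.42, "ty": 0.33, "tz": 0, "roll": -0.97, "jaw": 0.8}
    - {"tx": -0.45, "ty": 0.3, "tz": 0, "roll": -0.97, "jaw": 0.8}
    - {"tx": -0.47, "ty": 0.24, "tz": 0, "roll": -0.97, "jaw": 0.8}
    - {"tx": -0.5, "ty": 0.2, "tz": 0, "roll": -0.97, "jaw": 0.8}
    - {"tx": 0, "ty": 0, "tz": 0, "roll": 0, "jaw": 0.8}

```text
time_s: 18.68
eef_pos: [0.4821, -0.0098, 0.2835]
tcp_rot: [0.001, 0.741, 0.672, -0.0]
ft_force: [0.2, 0.1, -0.0]
gripper_width: 0.0685
gripper_force: 0.0
```

Call:
step_arm:
  increments:
    - {"tx": 0, "ty": 0, "tz": 0, "roll": 0, "jaw": 0.8}
    - {"tx": 0, "ty": 0, "tz": 0, "roll": 0, "jaw": 0.8}
    - {"tx": 0, "ty": 0, "tz": 0, "roll": 0, "jaw": 0.8}

```text
time_s: 18.93
eef_pos: [0.4818, -0.0063, 0.2834]
tcp_rot: [0.0, 0.742, 0.671, 0.0]
ft_force: [0.3, 0.3, 0.4]
gripper_width: 0.0686
gripper_force: 0.0
```

```bash
python3 plan.py .4829,-.0063,.145,84.27
```

```text
at [ 0.4818 -0.0063  0.2834] 84.28 F [0.3 0.3 0.4] w 0.0686 t 18.9
0 0.01 0.86 0|0 0 0.87 0|0 0.01 0.86 0|0 0.01 0.87 0
```

Call:
step_arm:
  increments:
    - {"tx": 0, "ty": 0.02, "tz": 0.6, "roll": 0, "jaw": 0.8}
    - {"tx": 0, "ty": 0, "tz": 0.9, "roll": 0, "jaw": 0.8}
    - {"tx": 0, "ty": 0, "tz": 0.9, "roll": 0, "jaw": 0.8}
    - {"tx": 0, "ty": 0, "tz": 0.9, "roll": 0, "jaw": 0.8}
    - {"tx": 0, "ty": 0, "tz": 0.5, "roll": 0, "jaw": 0.8}

```text
time_s: 19.35
eef_pos: [0.4808, -0.0061, 0.127]
tcp_rot: [-0.002, 0.741, 0.671, -0.002]
ft_force: [0.1, 0.6, -0.7]
gripper_width: 0.0687
gripper_force: 0.0
```

Call:
step_arm:
  increments:
    - {"tx": 0, "ty": 0, "tz": 0.25, "roll": 0, "jaw": 0.8}
    - {"tx": 0, "ty": 0, "tz": 0.13, "roll": 0, "jaw": 0.8}
    - {"tx": 0, "ty": 0, "tz": 0, "roll": 0, "jaw": 0.8}
    - {"tx": 0, "ty": 0, "tz": 0, "roll": 0, "jaw": 0.8}
    - {"tx": 0, "ty": 0, "tz": 0, "roll": 0, "jaw": 0.8}

```text
time_s: 19.77
eef_pos: [0.4837, -0.0071, 0.1178]
tcp_rot: [0.001, 0.741, 0.671, 0.001]
ft_force: [-0.9, -0.2, 0.7]
gripper_width: 0.0683
gripper_force: 0.0
```

```bash
python3 plan.py .4829,-.0063,.112,84.27
```

```text
at [ 0.4837 -0.0071  0.1178] 84.3 F [-0.9 -0.2  0.7] w 0.0683 t 19.8
0.02 -0.02 0.15 0.01
```

Call:
step_arm:
  increments:
    - {"tx": 0.02, "ty": 0, "tz": 0.1, "roll": 0, "jaw": 0.8}
    - {"tx": 0, "ty": 0, "tz": 0.04, "roll": 0, "jaw": 0.8}
    - {"tx": 0, "ty": 0, "tz": 0, "roll": 0, "jaw": 0.3}
    - {"tx": 0, "ty": 0, "tz": 0, "roll": 0, "jaw": 0.3}
    - {"tx": 0, "ty": 0, "tz": 0, "roll": 0, "jaw": 0.3}
  force: 25

```text
time_s: 20.18
eef_pos: [0.4829, -0.0064, 0.1105]
tcp_rot: [0.0, 0.741, 0.671, 0.0]
ft_force: [-0.1, -0.0, 1.5]
gripper_width: 0.0437
gripper_force: 25.6
```

Call:
step_arm:
  increments:
    - {"tx": 0, "ty": 0, "tz": 0, "roll": 0, "jaw": 0.3}
    - {"tx": 0, "ty": 0, "tz": 0, "roll": 0, "jaw": 0.3}
    - {"tx": 0, "ty": 0, "tz": 0, "roll": 0, "jaw": 0.3}
    - {"tx": 0, "ty": 0, "tz": 0, "roll": 0, "jaw": 0.3}
  force: 50

```text
time_s: 20.52
eef_pos: [0.4829, -0.0064, 0.1106]
tcp_rot: [0.0, 0.741, 0.671, 0.0]
ft_force: [-0.6, -0.2, 3.3]
gripper_width: 0.0433
gripper_force: 50.4
```

Call:
step_arm:
  increments:
    - {"tx": 0, "ty": 0, "tz": -0.15, "roll": 0, "jaw": 0.3}
    - {"tx": 0, "ty": 0, "tz": -0.25, "roll": 0, "jaw": 0.3}
    - {"tx": 0, "ty": 0, "tz": -0.4, "roll": 0, "jaw": 0.3}
    - {"tx": 0, "ty": 0, "tz": -0.5, "roll": 0, "jaw": 0.3}
    - {"tx": 0, "ty": 0, "tz": -0.5, "roll": 0, "jaw": 0.3}

```text
time_s: 20.93
eef_pos: [0.4825, -0.0063, 0.1834]
tcp_rot: [-0.0, 0.741, 0.671, -0.0]
ft_force: [-0.0, 0.9, 0.2]
gripper_width: 0.0434
gripper_force: 50.9
```

Call:
step_arm:
  increments:
    - {"tx": 0, "ty": 0, "tz": -0.5, "roll": 0, "jaw": 0.3}
    - {"tx": 0, "ty": 0, "tz": -0.5, "roll": 0, "jaw": 0.3}
    - {"tx": 0, "ty": 0, "tz": -0.5, "roll": 0, "jaw": 0.3}
    - {"tx": 0, "ty": 0, "tz": -0.3, "roll": 0, "jaw": 0.3}
    - {"tx": 0, "ty": 0, "tz": 0, "roll": 0, "jaw": 0.3}

```text
time_s: 21.35
eef_pos: [0.4837, -0.0064, 0.2577]
tcp_rot: [0.002, 0.741, 0.671, 0.002]
ft_force: [0.4, 0.0, -1.2]
gripper_width: 0.0433
gripper_force: 51.0
```

```bash
python3 plan.py .5134,-.2049,.255,-2.4; python3 - <<'E'
from h import *
import rk
t=snap('top','t10.png'); print(rk.rack(t))
E
```

```text
at [ 0.4837 -0.0064  0.2577] 84.3 F [ 0.4  0.  -1.2] w 0.0433 t 21.4
-0.32 0.08 0 0.96|-0.32 0.12 0.01 0.97|-0.3 0.14 0 0.96|-0.28 0.18 0.01 0.96|-0.27 0.2 0 0.97
-0.24 0.23 0.01 0.96|-0.22 0.25 0 0.96|-0.2 0.27 0.01 0.97|-0.16 0.3 0 0.96|-0.14 0.3 0.01 0.96
-0.1 0.32 0 0.97|-0.07 0.33 0 0.96|-0.04 0.33 0.01 0.96|-0 0.33 0 0.97|0.03 0.34 0.01 0.96
(((456.54376220703125, -202.49478149414062), (84.98204040527344, 196.44601440429688), 87.55455017089844), array([ 326,  218,   36,   78, 2435], dtype=int32))
```

Call:
step_arm:
  increments:
    - {"tx": -0.32, "ty": 0.08, "tz": 0, "roll": 0.96, "jaw": 0.3}
    - {"tx": -0.32, "ty": 0.12, "tz": 0, "roll": 0.97, "jaw": 0.3}
    - {"tx": -0.3, "ty": 0.14, "tz": 0, "roll": 0.96, "jaw": 0.3}
    - {"tx": -0.28, "ty": 0.18, "tz": 0, "roll": 0.96, "jaw": 0.3}
    - {"tx": -0.27, "ty": 0.2, "tz": 0, "roll": 0.97, "jaw": 0.3}

```text
time_s: 21.82
eef_pos: [0.4922, -0.073, 0.2523]
tcp_rot: [-0.001, 0.887, 0.463, -0.001]
ft_force: [0.1, 0.8, -0.6]
gripper_width: 0.0433
gripper_force: 50.9
```

Call:
step_arm:
  increments:
    - {"tx": -0.24, "ty": 0.23, "tz": 0, "roll": 0.96, "jaw": 0.3}
    - {"tx": -0.22, "ty": 0.25, "tz": 0, "roll": 0.96, "jaw": 0.3}
    - {"tx": -0.2, "ty": 0.27, "tz": 0, "roll": 0.97, "jaw": 0.3}
    - {"tx": -0.16, "ty": 0.3, "tz": 0, "roll": 0.96, "jaw": 0.3}
    - {"tx": -0.14, "ty": 0.3, "tz": 0, "roll": 0.96, "jaw": 0.3}

```text
time_s: 22.23
eef_pos: [0.502, -0.1392, 0.2523]
tcp_rot: [-0.001, 0.974, 0.227, -0.001]
ft_force: [0.5, 0.6, -0.9]
gripper_width: 0.0432
gripper_force: 50.9
```

Call:
step_arm:
  increments:
    - {"tx": -0.1, "ty": 0.32, "tz": 0, "roll": 0.97, "jaw": 0.3}
    - {"tx": -0.07, "ty": 0.33, "tz": 0, "roll": 0.96, "jaw": 0.3}
    - {"tx": -0.04, "ty": 0.33, "tz": 0, "roll": 0.96, "jaw": 0.3}
    - {"tx": 0, "ty": 0.33, "tz": 0, "roll": 0.97, "jaw": 0.3}
    - {"tx": 0.03, "ty": 0.34, "tz": 0, "roll": 0.96, "jaw": 0.3}

```text
time_s: 22.65
eef_pos: [0.5122, -0.2053, 0.2522]
tcp_rot: [-0.001, 1.0, -0.023, -0.001]
ft_force: [0.7, 0.2, -1.0]
gripper_width: 0.0434
gripper_force: 50.9
```

Call:
step_arm:
  increments:
    - {"tx": 0, "ty": 0, "tz": 0, "roll": 0, "jaw": 0.3}
    - {"tx": 0, "ty": 0, "tz": 0, "roll": 0, "jaw": 0.3}
    - {"tx": 0, "ty": 0, "tz": 0, "roll": 0, "jaw": 0.3}

```text
time_s: 22.9
eef_pos: [0.5123, -0.2044, 0.2532]
tcp_rot: [-0.0, 1.0, -0.02, -0.001]
ft_force: [-0.4, -0.2, -1.3]
gripper_width: 0.0431
gripper_force: 51.0
```

```bash
python3 plan.py .5135,-.2048,.18,-2.4
```

```text
at [ 0.5123 -0.2044  0.2532] -2.26 F [-0.4 -0.2 -1.3] w 0.0431 t 22.9
0.02 0 0.91 0.01|0.01 0.01 0.92 0.01
```

Call:
step_arm:
  increments:
    - {"tx": 0.03, "ty": 0.01, "tz": 0.5, "roll": 0, "jaw": 0.3}
    - {"tx": 0, "ty": 0, "tz": 0.7, "roll": 0, "jaw": 0.3}
    - {"tx": 0, "ty": 0, "tz": 0.5, "roll": 0, "jaw": 0.3}
    - {"tx": 0, "ty": 0, "tz": 0.3, "roll": 0, "jaw": 0.3}
    - {"tx": 0, "ty": 0, "tz": 0, "roll": 0, "jaw": 0.3}

```text
time_s: 23.32
eef_pos: [0.5125, -0.2041, 0.1709]
tcp_rot: [-0.001, 1.0, -0.02, -0.003]
ft_force: [1.1, -0.1, -1.9]
gripper_width: 0.0433
gripper_force: 51.0
```

Call:
step_arm:
  increments:
    - {"tx": 0, "ty": 0, "tz": 0, "roll": 0, "jaw": 0.3}
    - {"tx": 0, "ty": 0, "tz": 0, "roll": 0, "jaw": 0.3}
    - {"tx": 0, "ty": 0, "tz": 0, "roll": 0, "jaw": 0.3}

```text
time_s: 23.57
eef_pos: [0.5145, -0.2056, 0.1762]
tcp_rot: [0.001, 1.0, -0.021, 0.001]
ft_force: [-0.4, 1.6, -1.2]
gripper_width: 0.0428
gripper_force: 51.0
```

```bash
python3 plan.py .5135,-.2048,.1076,-2.4; python3 - <<'E'
from h import *
s=snap('side','s11.png')[170:330,200:360]; t=snap('top','t11.png')[190:310,240:400]
cv2.imwrite('pics/v10.png',np.hstack([cv2.resize(s,(440,440),interpolation=cv2.INTER_CUBIC),cv2.resize(t,(360,270),interpolation=cv2.INTER_CUBIC).repeat(1,0) if 0 else cv2.copyMakeBorder(cv2.resize(t,(360,270),interpolation=cv2.INTER_CUBIC),0,170,0,0,cv2.BORDER_CONSTANT)])[:,:,::-1])
E
```

```text
at [ 0.5145 -0.2056  0.1762] -2.37 F [-0.4  1.6 -1.2] w 0.0428 t 23.6
-0.01 -0.01 0.86 0|-0.02 -0.01 0.86 0
```

View pics/v10.png

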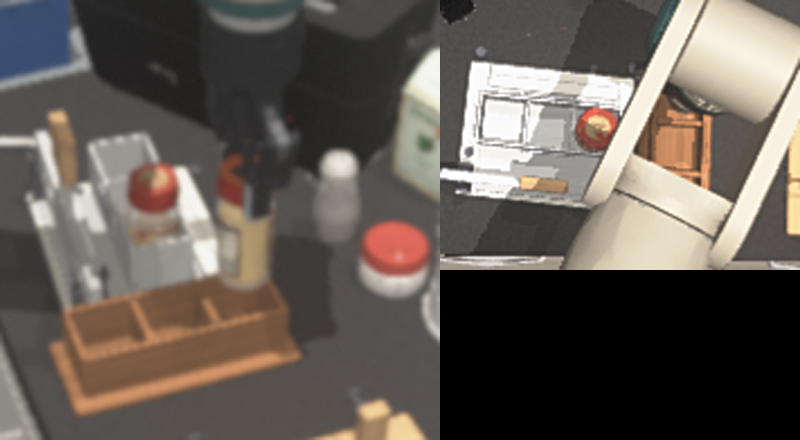

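The jar hangs upright above the rack's far bay, the base and bar are undisturbed, and the second jar is in the right compartment. I'll check the rack pose against the side view corners.

```bash
python3 - <<'E'
from h import *
th=np.radians(-2.4);c=np.array([.4565,-.2025,0]);X=np.array([np.cos(th),np.sin(th),0]);Y=np.array([-np.sin(th),np.cos(th),0])
for a,b,z in((-.098,.042,.008),(-.098,-.042,.008),(.098,-.042,.008)): print(((proj('side',c+a*X+b*Y+[0,0,z])-[200,170])*2.75+.9).round(1))
# wall tops: inner corners bay +1, and outer left-front
for a,b in((.031,.026),(.083,.026),(.083,-.026),(.031,-.026)): print('bay',((proj('side',c+a*X+b*Y+[0,0,.053])-[200,170])*2.75+.9).round(1))
p=np.array([.5145,-.2056,.0766]); print('jar bottom',((proj('side',p)-[200,170])*2.75+.9).round(1))
E
```

```text
[ 47.3 341.5]
[ 74.6 411.8]
[300.8 353.9]
bay [198.5 280.3]
bay [255.9 266.8]
bay [279.8 306.2]
bay [220.6 320.8]
jar bottom [241.2 272. ]
```

Call:
step_arm:
  increments:
    - {"tx": -0.01, "ty": -0.01, "tz": 0.2, "roll": 0, "jaw": 0.3}
    - {"tx": 0, "ty": 0, "tz": 0.3, "roll": 0, "jaw": 0.3}
    - {"tx": 0, "ty": 0, "tz": 0.25, "roll": 0, "jaw": 0.3}
    - {"tx": 0, "ty": 0, "tz": 0, "roll": 0, "jaw": 0.3}
    - {"tx": 0, "ty": 0, "tz": 0, "roll": 0, "jaw": 0.3}

```text
time_s: 24.08
eef_pos: [0.5128, -0.2047, 0.1428]
tcp_rot: [-0.001, 1.0, -0.021, -0.001]
ft_force: [-0.4, -0.1, -1.3]
gripper_width: 0.0434
gripper_force: 51.0
```

Call:
step_arm:
  increments:
    - {"tx": 0, "ty": 0, "tz": 0.25, "roll": 0, "jaw": 0.3}
    - {"tx": 0, "ty": 0, "tz": 0.25, "roll": 0, "jaw": 0.3}
    - {"tx": 0, "ty": 0, "tz": 0.2, "roll": 0, "jaw": 0.3}
    - {"tx": 0, "ty": 0, "tz": 0, "roll": 0, "jaw": 0.3}
    - {"tx": 0, "ty": 0, "tz": 0, "roll": 0, "jaw": 0.3}

```text
time_s: 24.5
eef_pos: [0.513, -0.2048, 0.1154]
tcp_rot: [-0.0, 1.0, -0.021, -0.001]
ft_force: [0.5, 0.5, -1.6]
gripper_width: 0.0429
gripper_force: 51.0
```

```bash
python3 plan.py .5135,-.2048,.1076,-2.4
```

```text
at [ 0.513  -0.2048  0.1154] -2.4 F [ 0.5  0.5 -1.6] w 0.0429 t 24.5
0.01 -0 0.19 -0
```

Call:
step_arm:
  increments:
    - {"tx": 0, "ty": 0, "tz": 0.08, "roll": 0, "jaw": 0.3}
    - {"tx": 0, "ty": 0, "tz": 0.06, "roll": 0, "jaw": 0.3}
    - {"tx": 0, "ty": 0, "tz": 0, "roll": 0, "jaw": 0.3}
    - {"tx": 0, "ty": 0, "tz": 0, "roll": 0, "jaw": 0.3}

```text
time_s: 24.83
eef_pos: [0.5134, -0.205, 0.1107]
tcp_rot: [0.0, 1.0, -0.021, 0.0]
ft_force: [0.1, -0.4, -1.6]
gripper_width: 0.043
gripper_force: 51.0
```

Call:
step_arm:
  increments:
    - {"tx": 0, "ty": 0, "tz": 0.03, "roll": 0, "jaw": 0.3}
    - {"tx": 0, "ty": 0, "tz": 0.02, "roll": 0, "jaw": 0.3}
    - {"tx": 0, "ty": 0, "tz": 0, "roll": 0, "jaw": 0.3}
    - {"tx": 0, "ty": 0, "tz": 0, "roll": 0, "jaw": 0.3}

```text
time_s: 25.17
eef_pos: [0.5134, -0.205, 0.1087]
tcp_rot: [0.0, 1.0, -0.021, 0.0]
ft_force: [0.1, -0.1, -1.5]
gripper_width: 0.043
gripper_force: 51.0
```

Call:
step_arm:
  increments:
    - {"tx": 0, "ty": 0, "tz": 0.03, "roll": 0, "jaw": 0.3}
    - {"tx": 0, "ty": 0, "tz": 0, "roll": 0, "jaw": 0.3}
    - {"tx": 0, "ty": 0, "tz": 0, "roll": 0, "jaw": 0.3}
    - {"tx": 0, "ty": 0, "tz": 0, "roll": 0, "jaw": 0.3}

```text
time_s: 25.5
eef_pos: [0.5135, -0.205, 0.1077]
tcp_rot: [0.0, 1.0, -0.021, 0.0]
ft_force: [0.2, -0.1, 0.9]
gripper_width: 0.0433
gripper_force: 51.2
```

Call:
step_arm:
  increments:
    - {"tx": 0, "ty": 0, "tz": 0, "roll": 0, "jaw": 0.7}
    - {"tx": 0, "ty": 0, "tz": 0, "roll": 0, "jaw": 0.7}
    - {"tx": 0, "ty": 0, "tz": 0, "roll": 0, "jaw": 0.7}
    - {"tx": 0, "ty": 0, "tz": 0, "roll": 0, "jaw": 0.7}
    - {"tx": 0, "ty": 0, "tz": 0, "roll": 0, "jaw": 0.7}

```text
time_s: 25.92
eef_pos: [0.5134, -0.205, 0.1075]
tcp_rot: [0.0, 1.0, -0.021, 0.0]
ft_force: [-0.3, -0.0, 0.7]
gripper_width: 0.0598
gripper_force: 0.0
```

Call:
step_arm:
  increments:
    - {"tx": 0, "ty": 0, "tz": -0.2, "roll": 0, "jaw": 0.75}
    - {"tx": 0, "ty": 0, "tz": -0.5, "roll": 0, "jaw": 0.75}
    - {"tx": 0, "ty": 0, "tz": -0.8, "roll": 0, "jaw": 0.75}
    - {"tx": 0, "ty": 0, "tz": -0.8, "roll": 0, "jaw": 0.75}
    - {"tx": 0, "ty": 0, "tz": -0.5, "roll": 0, "jaw": 0.75}

```text
time_s: 26.33
eef_pos: [0.514, -0.2052, 0.224]
tcp_rot: [0.001, 1.0, -0.021, 0.002]
ft_force: [0.6, -0.6, -0.3]
gripper_width: 0.0644
gripper_force: 0.0
```

```bash
python3 plan.py .4719,-.1097,.22,84.27
```

```text
at [ 0.514  -0.2052  0.224 ] -2.4 F [ 0.6 -0.6 -0.3] w 0.0644 t 26.3
-0.08 -0.16 0.01 -0.96|-0.06 -0.16 0 -0.97|-0.04 -0.17 0.01 -0.96|-0.03 -0.17 0.01 -0.96|-0.01 -0.17 0 -0.97
0.01 -0.18 0.01 -0.96|0.03 -0.17 0.01 -0.96|0.04 -0.17 0 -0.96|0.06 -0.16 0.01 -0.97|0.07 -0.16 0.01 -0.96
0.09 -0.15 0 -0.96|0.11 -0.13 0.01 -0.97|0.12 -0.13 0.01 -0.96|0.13 -0.11 0 -0.96|0.14 -0.11 0.01 -0.97
```

Call:
step_arm:
  increments:
    - {"tx": -0.08, "ty": -0.16, "tz": 0, "roll": -0.96, "jaw": 0.8}
    - {"tx": -0.06, "ty": -0.16, "tz": 0, "roll": -0.97, "jaw": 0.8}
    - {"tx": -0.04, "ty": -0.17, "tz": 0, "roll": -0.96, "jaw": 0.8}
    - {"tx": -0.03, "ty": -0.17, "tz": 0, "roll": -0.96, "jaw": 0.8}
    - {"tx": -0.01, "ty": -0.17, "tz": 0, "roll": -0.97, "jaw": 0.8}

```text
time_s: 26.75
eef_pos: [0.4992, -0.173, 0.2203]
tcp_rot: [0.0, 0.973, 0.232, 0.0]
ft_force: [0.5, -0.3, -1.0]
gripper_width: 0.0684
gripper_force: 0.0
```

Call:
step_arm:
  increments:
    - {"tx": 0.01, "ty": -0.18, "tz": 0, "roll": -0.96, "jaw": 0.8}
    - {"tx": 0.03, "ty": -0.17, "tz": 0, "roll": -0.96, "jaw": 0.8}
    - {"tx": 0.04, "ty": -0.17, "tz": 0, "roll": -0.96, "jaw": 0.8}
    - {"tx": 0.06, "ty": -0.16, "tz": 0, "roll": -0.97, "jaw": 0.8}
    - {"tx": 0.07, "ty": -0.16, "tz": 0, "roll": -0.96, "jaw": 0.8}

```text
time_s: 27.17
eef_pos: [0.4851, -0.141, 0.2203]
tcp_rot: [0.0, 0.884, 0.467, 0.0]
ft_force: [-0.1, 0.2, -0.3]
gripper_width: 0.0686
gripper_force: 0.0
```

Call:
step_arm:
  increments:
    - {"tx": 0.09, "ty": -0.15, "tz": 0, "roll": -0.96, "jaw": 0.8}
    - {"tx": 0.11, "ty": -0.13, "tz": 0, "roll": -0.97, "jaw": 0.8}
    - {"tx": 0.12, "ty": -0.13, "tz": 0, "roll": -0.96, "jaw": 0.8}
    - {"tx": 0.13, "ty": -0.11, "tz": 0, "roll": -0.96, "jaw": 0.8}
    - {"tx": 0.14, "ty": -0.11, "tz": 0, "roll": -0.97, "jaw": 0.8}

```text
time_s: 27.58
eef_pos: [0.471, -0.1092, 0.2202]
tcp_rot: [0.0, 0.74, 0.673, 0.0]
ft_force: [0.3, 0.2, 0.1]
gripper_width: 0.0681
gripper_force: 0.0
```

Call:
step_arm:
  increments:
    - {"tx": 0, "ty": 0, "tz": 0, "roll": 0, "jaw": 0.8}
    - {"tx": 0, "ty": 0, "tz": 0, "roll": 0, "jaw": 0.8}
    - {"tx": 0, "ty": 0, "tz": 0, "roll": 0, "jaw": 0.8}

```text
time_s: 27.83
eef_pos: [0.4713, -0.1098, 0.2199]
tcp_rot: [0.0, 0.742, 0.67, 0.0]
ft_force: [0.3, 1.0, 0.1]
gripper_width: 0.0682
gripper_force: 0.0
```

```bash
python3 plan.py .4720,-.1096,.111,84.27; python3 - <<'E'
from h import *
import rk
t=snap('top','t12.png'); print(rk.rack(t))
E
```

```text
at [ 0.4713 -0.1098  0.2199] 84.13 F [0.3 1.  0.1] w 0.0682 t 27.8
0 0.01 0.91 -0.01|0 0 0.9 -0.01|0.01 0.01 0.91 -0
(((413.1918029785156, -220.0415496826172), (45.848628997802734, 110.44245910644531), 87.82208251953125), array([341, 252,  20,  43, 506], dtype=int32))
```

Call:
step_arm:
  increments:
    - {"tx": 0, "ty": 0.01, "tz": 0.5, "roll": 0, "jaw": 0.8}
    - {"tx": 0, "ty": 0, "tz": 0.8, "roll": 0, "jaw": 0.8}
    - {"tx": 0, "ty": 0, "tz": 0.7, "roll": 0, "jaw": 0.8}
    - {"tx": 0, "ty": 0, "tz": 0.4, "roll": 0, "jaw": 0.8}
    - {"tx": 0, "ty": 0, "tz": 0.2, "roll": 0, "jaw": 0.8}

```text
time_s: 28.3
eef_pos: [0.4702, -0.1095, 0.1126]
tcp_rot: [-0.002, 0.742, 0.67, -0.001]
ft_force: [1.0, -0.8, -0.9]
gripper_width: 0.0685
gripper_force: 0.0
```

Call:
step_arm:
  increments:
    - {"tx": 0, "ty": 0, "tz": 0.1, "roll": 0, "jaw": 0.8}
    - {"tx": 0, "ty": 0, "tz": 0, "roll": 0, "jaw": 0.8}
    - {"tx": 0, "ty": 0, "tz": 0, "roll": 0, "jaw": 0.8}
    - {"tx": 0, "ty": 0, "tz": 0, "roll": 0, "jaw": 0.8}

```text
time_s: 28.63
eef_pos: [0.4723, -0.1099, 0.113]
tcp_rot: [0.001, 0.742, 0.671, 0.001]
ft_force: [-0.3, 0.3, -0.1]
gripper_width: 0.0683
gripper_force: 0.0
```

```bash
python3 plan.py .4720,-.1096,.111,84.27
```

```text
at [ 0.4723 -0.1099  0.113 ] 84.28 F [-0.3  0.3 -0.1] w 0.0683 t 28.6
0.01 -0.01 0.05 0
```

Call:
step_arm:
  increments:
    - {"tx": 0, "ty": 0, "tz": 0.05, "roll": 0, "jaw": 0.8}
    - {"tx": 0, "ty": 0, "tz": 0, "roll": 0, "jaw": 0.3}
    - {"tx": 0, "ty": 0, "tz": 0, "roll": 0, "jaw": 0.3}
    - {"tx": 0, "ty": 0, "tz": 0, "roll": 0, "jaw": 0.3}
    - {"tx": 0, "ty": 0, "tz": 0, "roll": 0, "jaw": 0.3}
  force: 25

```text
time_s: 29.05
eef_pos: [0.4718, -0.1096, 0.11]
tcp_rot: [0.0, 0.741, 0.671, 0.0]
ft_force: [0.8, -0.7, 3.1]
gripper_width: 0.0437
gripper_force: 25.4
```

Call:
step_arm:
  increments:
    - {"tx": 0, "ty": 0, "tz": 0, "roll": 0, "jaw": 0.3}
    - {"tx": 0, "ty": 0, "tz": 0, "roll": 0, "jaw": 0.3}
    - {"tx": 0, "ty": 0, "tz": 0, "roll": 0, "jaw": 0.3}
    - {"tx": 0, "ty": 0, "tz": 0, "roll": 0, "jaw": 0.3}
  force: 60

```text
time_s: 29.38
eef_pos: [0.4718, -0.1097, 0.1101]
tcp_rot: [0.001, 0.741, 0.671, 0.0]
ft_force: [-0.4, 0.8, 6.8]
gripper_width: 0.0432
gripper_force: 60.3
```

Call:
step_arm:
  increments:
    - {"tx": 0, "ty": 0, "tz": -0.15, "roll": 0, "jaw": 0.3}
    - {"tx": 0, "ty": 0, "tz": -0.25, "roll": 0, "jaw": 0.3}
    - {"tx": 0, "ty": 0, "tz": -0.4, "roll": 0, "jaw": 0.3}
    - {"tx": 0, "ty": 0, "tz": -0.5, "roll": 0, "jaw": 0.3}
    - {"tx": 0, "ty": 0, "tz": -0.5, "roll": 0, "jaw": 0.3}

```text
time_s: 29.8
eef_pos: [0.471, -0.1094, 0.1823]
tcp_rot: [-0.001, 0.741, 0.671, -0.0]
ft_force: [-0.5, 0.4, -1.5]
gripper_width: 0.0429
gripper_force: 61.0
```

Call:
step_arm:
  increments:
    - {"tx": 0, "ty": 0, "tz": -0.5, "roll": 0, "jaw": 0.3}
    - {"tx": 0, "ty": 0, "tz": -0.5, "roll": 0, "jaw": 0.3}
    - {"tx": 0, "ty": 0, "tz": -0.5, "roll": 0, "jaw": 0.3}
    - {"tx": 0, "ty": 0, "tz": -0.3, "roll": 0, "jaw": 0.3}
    - {"tx": 0, "ty": 0, "tz": 0, "roll": 0, "jaw": 0.3}

```text
time_s: 30.22
eef_pos: [0.4723, -0.1098, 0.2567]
tcp_rot: [0.002, 0.741, 0.671, 0.001]
ft_force: [0.2, -0.0, -0.6]
gripper_width: 0.0428
gripper_force: 61.0
```

```bash
python3 plan.py .4565,-.2025,.255,-2.4; python3 - <<'E'
from h import *
t=snap('top','t13.png')[205:295,240:390]; s=snap('side','s13.png')
# compare rack area against earlier frame (front wall unaffected by the arm)
a=cv2.imread('pics/s11.png')[:,:,::-1][270:325,215:260].astype(np.float32); b=s[270:325,215:260].astype(np.float32)
g=lambda x:cv2.cvtColor(x/255,cv2.COLOR_RGB2GRAY)
print(cv2.phaseCorrelate(g(a),g(b)))
E
```

```text
at [ 0.4723 -0.1098  0.2567] 84.3 F [ 0.2 -0.  -0.6] w 0.0428 t 30.2
-0.16 -0.01 0 0.96|-0.15 0 0.01 0.97|-0.16 0.02 -0 0.96|-0.15 0.04 0 0.96|-0.15 0.05 0 0.97
-0.14 0.07 0.01 0.96|-0.13 0.08 -0 0.96|-0.13 0.09 0 0.97|-0.12 0.11 0.01 0.96|-0.1 0.11 -0 0.96
-0.09 0.13 0 0.97|-0.08 0.14 0 0.96|-0.07 0.14 0.01 0.96|-0.05 0.15 -0 0.97|-0.03 0.15 0 0.96
((0.2917403062114623, -0.20001131560680108), 0.6943261965998897)
```

Call:
step_arm:
  increments:
    - {"tx": -0.16, "ty": -0.01, "tz": 0, "roll": 0.96, "jaw": 0.3}
    - {"tx": -0.15, "ty": 0, "tz": 0, "roll": 0.97, "jaw": 0.3}
    - {"tx": -0.16, "ty": 0.02, "tz": 0, "roll": 0.96, "jaw": 0.3}
    - {"tx": -0.15, "ty": 0.04, "tz": 0, "roll": 0.96, "jaw": 0.3}
    - {"tx": -0.15, "ty": 0.05, "tz": 0, "roll": 0.97, "jaw": 0.3}

```text
time_s: 30.73
eef_pos: [0.4655, -0.1405, 0.2514]
tcp_rot: [-0.001, 0.887, 0.462, -0.001]
ft_force: [-0.2, -0.6, -1.4]
gripper_width: 0.043
gripper_force: 61.0
```

Call:
step_arm:
  increments:
    - {"tx": -0.14, "ty": 0.07, "tz": 0, "roll": 0.96, "jaw": 0.3}
    - {"tx": -0.13, "ty": 0.08, "tz": 0, "roll": 0.96, "jaw": 0.3}
    - {"tx": -0.13, "ty": 0.09, "tz": 0, "roll": 0.97, "jaw": 0.3}
    - {"tx": -0.12, "ty": 0.11, "tz": 0, "roll": 0.96, "jaw": 0.3}
    - {"tx": -0.1, "ty": 0.11, "tz": 0, "roll": 0.96, "jaw": 0.3}

```text
time_s: 31.15
eef_pos: [0.4603, -0.1713, 0.2514]
tcp_rot: [-0.001, 0.974, 0.227, -0.001]
ft_force: [0.4, 0.0, -1.0]
gripper_width: 0.0432
gripper_force: 61.0
```

Call:
step_arm:
  increments:
    - {"tx": -0.09, "ty": 0.13, "tz": 0, "roll": 0.97, "jaw": 0.3}
    - {"tx": -0.08, "ty": 0.14, "tz": 0, "roll": 0.96, "jaw": 0.3}
    - {"tx": -0.07, "ty": 0.14, "tz": 0, "roll": 0.96, "jaw": 0.3}
    - {"tx": -0.05, "ty": 0.15, "tz": 0, "roll": 0.97, "jaw": 0.3}
    - {"tx": -0.03, "ty": 0.15, "tz": 0, "roll": 0.96, "jaw": 0.3}

```text
time_s: 31.57
eef_pos: [0.4553, -0.2023, 0.2514]
tcp_rot: [-0.001, 1.0, -0.024, -0.002]
ft_force: [-0.7, 0.8, -0.4]
gripper_width: 0.0429
gripper_force: 61.0
```

Call:
step_arm:
  increments:
    - {"tx": 0, "ty": 0, "tz": 0, "roll": 0, "jaw": 0.3}
    - {"tx": 0, "ty": 0, "tz": 0, "roll": 0, "jaw": 0.3}
    - {"tx": 0, "ty": 0, "tz": 0, "roll": 0, "jaw": 0.3}

```text
time_s: 31.82
eef_pos: [0.4557, -0.2019, 0.2525]
tcp_rot: [-0.0, 1.0, -0.019, -0.001]
ft_force: [-0.1, 0.1, -1.2]
gripper_width: 0.0431
gripper_force: 61.0
```

```bash
python3 plan.py .4565,-.2025,.17,-2.4
```

```text
at [ 0.4557 -0.2019  0.2525] -2.23 F [-0.1  0.1 -1.2] w 0.0431 t 31.8
0.01 0 0.69 0.01|0 0.01 0.69 0.01|0.01 0 0.68 0.01
```

Call:
step_arm:
  increments:
    - {"tx": 0.02, "ty": 0.01, "tz": 0.5, "roll": 0, "jaw": 0.3}
    - {"tx": 0, "ty": 0, "tz": 0.7, "roll": 0, "jaw": 0.3}
    - {"tx": 0, "ty": 0, "tz": 0.5, "roll": 0, "jaw": 0.3}
    - {"tx": 0, "ty": 0, "tz": 0.3, "roll": 0, "jaw": 0.3}
    - {"tx": 0, "ty": 0, "tz": 0, "roll": 0, "jaw": 0.3}

```text
time_s: 32.23
eef_pos: [0.4555, -0.2017, 0.1704]
tcp_rot: [-0.001, 1.0, -0.02, -0.003]
ft_force: [-0.3, 0.7, -1.2]
gripper_width: 0.0428
gripper_force: 61.1
```

Call:
step_arm:
  increments:
    - {"tx": 0, "ty": 0, "tz": 0, "roll": 0, "jaw": 0.3}
    - {"tx": 0, "ty": 0, "tz": 0, "roll": 0, "jaw": 0.3}
    - {"tx": 0, "ty": 0, "tz": 0, "roll": 0, "jaw": 0.3}
    - {"tx": 0, "ty": 0, "tz": 0, "roll": 0, "jaw": 0.3}

```text
time_s: 32.57
eef_pos: [0.4572, -0.203, 0.1749]
tcp_rot: [0.001, 1.0, -0.021, 0.001]
ft_force: [0.6, -0.3, -1.1]
gripper_width: 0.0432
gripper_force: 61.1
```

```bash
python3 plan.py .4565,-.2025,.1077,-2.4
```

```text
at [ 0.4572 -0.203   0.1749] -2.39 F [ 0.6 -0.3 -1.1] w 0.0432 t 32.6
-0.01 -0.01 0.84 0|-0.01 -0 0.84 0
```

Call:
step_arm:
  increments:
    - {"tx": 0, "ty": 0, "tz": 0.2, "roll": 0, "jaw": 0.3}
    - {"tx": 0, "ty": 0, "tz": 0.3, "roll": 0, "jaw": 0.3}
    - {"tx": 0, "ty": 0, "tz": 0.25, "roll": 0, "jaw": 0.3}
    - {"tx": 0, "ty": 0, "tz": 0, "roll": 0, "jaw": 0.3}
    - {"tx": 0, "ty": 0, "tz": 0, "roll": 0, "jaw": 0.3}

```text
time_s: 32.98
eef_pos: [0.4561, -0.2024, 0.1421]
tcp_rot: [-0.001, 1.0, -0.021, -0.001]
ft_force: [-0.1, 0.4, -1.4]
gripper_width: 0.0429
gripper_force: 61.1
```

Call:
step_arm:
  increments:
    - {"tx": 0, "ty": 0, "tz": 0.25, "roll": 0, "jaw": 0.3}
    - {"tx": 0, "ty": 0, "tz": 0.25, "roll": 0, "jaw": 0.3}
    - {"tx": 0, "ty": 0, "tz": 0.2, "roll": 0, "jaw": 0.3}
    - {"tx": 0, "ty": 0, "tz": 0, "roll": 0, "jaw": 0.3}
    - {"tx": 0, "ty": 0, "tz": 0, "roll": 0, "jaw": 0.3}

```text
time_s: 33.4
eef_pos: [0.4564, -0.2025, 0.1147]
tcp_rot: [-0.0, 1.0, -0.021, -0.001]
ft_force: [-0.3, 0.4, -1.2]
gripper_width: 0.0432
gripper_force: 61.1
```

```bash
python3 plan.py .4565,-.2025,.1075,-2.4
```

```text
at [ 0.4564 -0.2025  0.1147] -2.4 F [-0.3  0.4 -1.2] w 0.0432 t 33.4
0 0 0.18 0
```

Call:
step_arm:
  increments:
    - {"tx": 0, "ty": 0, "tz": 0.08, "roll": 0, "jaw": 0.3}
    - {"tx": 0, "ty": 0, "tz": 0.06, "roll": 0, "jaw": 0.3}
    - {"tx": 0, "ty": 0, "tz": 0.02, "roll": 0, "jaw": 0.3}
    - {"tx": 0, "ty": 0, "tz": 0, "roll": 0, "jaw": 0.3}
    - {"tx": 0, "ty": 0, "tz": 0, "roll": 0, "jaw": 0.3}

```text
time_s: 33.82
eef_pos: [0.4568, -0.2028, 0.1093]
tcp_rot: [0.0, 1.0, -0.021, 0.0]
ft_force: [-0.2, -0.5, -1.6]
gripper_width: 0.0431
gripper_force: 61.1
```

Call:
step_arm:
  increments:
    - {"tx": 0, "ty": 0, "tz": 0.03, "roll": 0, "jaw": 0.3}
    - {"tx": 0, "ty": 0, "tz": 0, "roll": 0, "jaw": 0.3}
    - {"tx": 0, "ty": 0, "tz": 0, "roll": 0, "jaw": 0.3}

```text
time_s: 34.07
eef_pos: [0.4567, -0.2027, 0.1079]
tcp_rot: [0.0, 1.0, -0.021, 0.0]
ft_force: [-0.0, 0.1, -0.5]
gripper_width: 0.0429
gripper_force: 61.1
```

Call:
step_arm:
  increments:
    - {"tx": 0, "ty": 0, "tz": 0.02, "roll": 0, "jaw": 0.3}
    - {"tx": 0, "ty": 0, "tz": 0, "roll": 0, "jaw": 0.3}
    - {"tx": 0, "ty": 0, "tz": 0, "roll": 0, "jaw": 0.3}

```text
time_s: 34.32
eef_pos: [0.4568, -0.2027, 0.1072]
tcp_rot: [0.0, 1.0, -0.021, 0.0]
ft_force: [-0.1, -0.3, 0.4]
gripper_width: 0.0432
gripper_force: 61.3
```

Call:
step_arm:
  increments:
    - {"tx": 0, "ty": 0, "tz": 0, "roll": 0, "jaw": 0.7}
    - {"tx": 0, "ty": 0, "tz": 0, "roll": 0, "jaw": 0.7}
    - {"tx": 0, "ty": 0, "tz": 0, "roll": 0, "jaw": 0.7}
    - {"tx": 0, "ty": 0, "tz": 0, "roll": 0, "jaw": 0.7}
    - {"tx": 0, "ty": 0, "tz": 0, "roll": 0, "jaw": 0.7}

```text
time_s: 34.73
eef_pos: [0.4567, -0.2027, 0.1071]
tcp_rot: [0.0, 1.0, -0.021, 0.0]
ft_force: [-0.1, 0.4, -0.3]
gripper_width: 0.0597
gripper_force: 0.0
```

Call:
step_arm:
  increments:
    - {"tx": 0, "ty": 0, "tz": -0.2, "roll": 0, "jaw": 0.75}
    - {"tx": 0, "ty": 0, "tz": -0.5, "roll": 0, "jaw": 0.75}
    - {"tx": 0, "ty": 0, "tz": -0.8, "roll": 0, "jaw": 0.75}
    - {"tx": 0, "ty": 0, "tz": -0.9, "roll": 0, "jaw": 0.75}
    - {"tx": 0, "ty": 0, "tz": -0.9, "roll": 0, "jaw": 0.75}

```text
time_s: 35.15
eef_pos: [0.4563, -0.2025, 0.241]
tcp_rot: [-0.0, 1.0, -0.021, -0.0]
ft_force: [0.5, 0.3, 0.7]
gripper_width: 0.0643
gripper_force: 0.0
```

Call:
step_arm:
  increments:
    - {"tx": -0.3, "ty": 0.8, "tz": -0.2, "roll": 0, "jaw": 0.75}
    - {"tx": -0.3, "ty": 0.9, "tz": 0, "roll": 0, "jaw": 0.75}
    - {"tx": -0.3, "ty": 0.9, "tz": 0, "roll": 0, "jaw": 0.75}
    - {"tx": -0.3, "ty": 0.9, "tz": 0, "roll": 0, "jaw": 0.75}
    - {"tx": -0.3, "ty": 0.9, "tz": 0, "roll": 0, "jaw": 0.75}

```text
time_s: 35.57
eef_pos: [0.3885, -0.3775, 0.2481]
tcp_rot: [0.0, 1.0, -0.021, 0.0]
ft_force: [0.1, 0.5, -0.3]
gripper_width: 0.0644
gripper_force: 0.0
```

Call:
step_arm:
  increments:
    - {"tx": -0.5, "ty": 0.7, "tz": 0, "roll": 0, "jaw": 0.75}
    - {"tx": -0.5, "ty": 0.7, "tz": 0, "roll": 0, "jaw": 0.75}
    - {"tx": 0, "ty": 0, "tz": 0, "roll": 0, "jaw": 0.75}
    - {"tx": 0, "ty": 0, "tz": 0, "roll": 0, "jaw": 0.75}
    - {"tx": 0, "ty": 0, "tz": 0, "roll": 0, "jaw": 0.75}

```text
time_s: 35.98
eef_pos: [0.3472, -0.4301, 0.2475]
tcp_rot: [-0.0, 1.0, -0.021, 0.0]
ft_force: [-1.0, 0.0, -0.4]
gripper_width: 0.064
gripper_force: 0.0
```

```bash
python3 - <<'E'
from h import *
import rk
t=snap('top','t14.png'); print(rk.rack(t)); s=snap('side','s14.png')
h=cv2.cvtColor(t,cv2.COLOR_RGB2HSV)
m=(((h[...,0]<7)|(h[...,0]>172))&(h[...,1]>150)&(h[...,2]>110)).astype(np.uint8)
n,l,st,c=cv2.connectedComponentsWithStats(m)
for i in range(1,n):
    if st[i,4]>40: print('red',st[i],at('top',st[i,0]+st[i,2]/2-.5,st[i,1]+st[i,3]/2-.5,.114).round(4))
m=((h[...,0]>100)&(h[...,0]<125)&(h[...,1]>130)&(h[...,2]>60)).astype(np.uint8)
p=np.argwhere(m)[:,::-1]; p=p[(p[:,1]>180)&(p[:,1]<310)]
W=np.array([at('top',u,v,.119)[:2]*1000 for u,v in p],np.float32); print('lid',len(p),cv2.minAreaRect(W))
# side: red caps
h=cv2.cvtColor(s,cv2.COLOR_RGB2HSV); m=(((h[...,0]<7)|(h[...,0]>172))&(h[...,1]>150)&(h[...,2]>90)).astype(np.uint8)
n,l,st,c=cv2.connectedComponentsWithStats(m)
for i in range(1,n):
    if st[i,4]>40: print('side red',st[i])
for P in((.5134,-.205,.1035),(.4567,-.2027,.1035)): print(proj('side',P).round(1))
# change of stand/bar region after vs. before the jars (t9)
a=cv2.imread('pics/t9.png')[:,:,::-1][240:290,235:322].astype(np.float32)/255; b=t[240:290,235:322].astype(np.float32)/255
g=lambda x:cv2.cvtColor(x,cv2.COLOR_RGB2GRAY); print('bar shift',cv2.phaseCorrelate(g(a),g(b)))
E
```

```text
(((456.62701416015625, -202.4169158935547), (84.5792007446289, 195.93272399902344), 87.63172912597656), array([ 326,  218,   36,   77, 2133], dtype=int32))
red [326 160  23  22 363] [ 0.6601 -0.1745  0.114 ]
red [341 246  18  18 136] [ 0.4555 -0.2046  0.114 ]
lid 2099 ((430.08062744140625, 275.5816955566406), (167.94212341308594, 88.58312225341797), 2.7119405269622803)
side red [333 253  21  13 168]
side red [280 260  18   9  84]
[287.2 259.4]
[263.1 265. ]
bar shift ((0.1328224345704072, 0.03807507624827977), 0.7486464453803169)
```

```bash
python3 - <<'E'
import cv2,numpy as np
from h import proj,at
for f,n in(('t14','top'),('s14','side')):
    im=cv2.imread(f'pics/{f}.png'); h=cv2.cvtColor(im,cv2.COLOR_BGR2HSV)
    for P in((.5134,-.205,.114),(.4567,-.2027,.114)):
        u,v=proj(n,P).round().astype(int); print(f,u,v); print(h[v-12:v+20:4,u-12:u+13:4].tolist() if 0 else '\n'.join(' '.join('%3d/%3d/%3d'%tuple(x) for x in r) for r in h[v-12:v+17:4,u-12:u+13:4]))
E
```

```text
t14 350 230
  9/ 83/107   9/ 67/106   9/ 38/ 88   8/ 13/ 77 170/ 10/ 77 165/ 13/ 78   6/ 16/ 81
 11/118/102  11/119/101  11/131/132   8/168/234  12/136/228  13/135/213   6/ 31/ 81
 11/118/104   6/135/ 96  10/173/249   5/ 54/ 61   9/178/244   9/165/223  10/ 10/ 76
 12/100/ 87   8/176/247   7/175/222  15/ 45/ 80   8/176/207  10/175/244 170/ 10/ 76
 14/ 81/ 69   4/174/169  10/171/247  20/ 13/ 59   7/130/110  10/170/244   8/ 13/ 79
 10/110/107  16/ 59/122   8/177/242  10/173/251   9/169/251  13/131/218   0/ 10/ 77
 11/124/130  12/110/121  10/ 57/103  13/111/135  12/125/102  13/135/218   0/ 13/ 76
 12/116/101  12/118/106   3/163/166   4/154/232   8/131/119  12/135/212   6/ 17/ 76
t14 349 254
 12/121/122  12/124/128  12/ 65/ 98  12/ 99/124  12/133/134  13/134/205   8/ 58/ 97
 11/113/102  12/117/111   5/134/116   3/153/232   5/153/168  12/137/207   8/ 37/ 83
 12/117/107   5/103/102   5/161/226  23/ 79/248  15/106/242   5/172/226   9/ 31/ 83
 13/ 95/ 83   4/167/180  13/106/233  21/ 85/246  25/ 68/249   5/163/224  10/ 21/ 74
 13/ 86/ 92   4/124/103   4/168/228  23/ 79/248  25/ 84/248   6/146/
[... 935 characters left out ...]
/164  10/ 59/100
s14 263 261
 15/ 10/ 51   0/ 14/ 53   0/ 10/ 51   0/ 15/ 52   0/ 15/ 51   0/ 15/ 50   8/ 21/ 49
  0/ 10/ 52   0/ 10/ 52   0/ 10/ 52   0/ 15/ 52   0/ 15/ 50   0/ 15/ 50  17/ 21/ 85
  0/ 10/ 52   0/ 14/ 53 165/ 10/ 51   0/ 15/ 52  10/ 15/ 51   0/ 19/ 54  24/ 17/219
  0/ 10/ 52   0/ 15/ 52   0/ 10/ 52  10/ 15/ 51  10/ 27/ 56   5/141/183  21/  7/244
  0/ 10/ 52   0/ 10/ 52   0/ 10/ 52   0/ 15/ 52  10/102/115   5/160/211  22/ 12/241
  0/ 10/ 50   0/ 15/ 52   0/ 15/ 52   0/ 10/ 52   0/ 49/ 63   3/151/128  16/ 38/203
  0/ 21/ 49   0/  9/ 54  10/ 11/ 67   8/ 16/ 63   0/ 23/ 55   4/111/119  13/111/119
  0/ 16/ 48   0/  9/ 55  15/  6/ 84  10/  9/ 83  13/ 33/ 69  15/ 38/159  11/106/120
```

Both caps are at the expected bay positions, the bar hasn't shifted, and the lid is upright on the mat. I'm handing in.

```bash
python3 -c "
from rig import job
print(job.close_job())"
```

```text
the job is handed in; nothing more can be done
None
```

I handed the job in at about 36 s with the bar across the forks, the lid upright on the mat, both jars found in their own rack bays, and the empty base held in the stand; no verdict came back.

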